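# Slide a light board into its soldering jig and latch it

### The arm

A 6-joint arm with a two-finger parallel gripper is mounted at the origin on a cart in front of the work surface, level with it; the furniture and walls round the work are solid. World frame = base frame: x ahead of the robot, y to its left, z up, the work surface at z = 0. Lengths are in m, angles in rad, forces in N, time in s.
With the tool pointing down it reaches from about 0.325 to 0.775 m from the base axis. Payload 5.5 kg.
Tool frame: the origin (TCP) lies between the finger pads; the fingertips stand 22 mm ahead of it and the grasp point (between the pads) lies 3 mm ahead of it; z points along the fingers, y is the line along which they close (so a half turn about z gives the same grasp; the last joint's range is limited). The gripper opens to 88 mm and grips with 3 to 60 N. Pads are 20 mm wide; open, the fingers measure 115 mm over their backs; the gripper's body (75 mm by 178 mm) begins 61 mm behind the grasp point.
Start: joints at [-1.346, 0.091, 1.231, -0, 1.82, -0.057], TCP at [0.167, -0.576, 0.245] pointing down, gripper open.
Joint ranges: [-2.87, 2.87], [-0.86, 2.18], [0.17, 2.46], [-1.51, 4.65], [0.06, 2.69], [-2.65, 2.65]. Speed limits (rad/s): [2.57, 2.57, 3.01, 3.14, 3.14, 3.14].

### API

Orientations are given as a 3x3 rotation matrix whose columns are the frame's x, y, z axes.
In Python, from cell import r gives the robot as it stands.
- The arm moves only by the tool apply_moves, never from a script. Its argument "increments" is a list of rows, each an object of numbers: "jaw": the closure, from 0 (fully open) to 1 (shut); "dx", "dy", "dz": the shift along the tool's x, y, z in units of 0.3 m (1.0 is 0.3 m); "rx", "ry", "rz": the turn, a rotation vector about the tool's x, y, z in units of pi rad (1.0 is pi rad). A call has 1 to 20 rows; each row is the pose to reach, as a shift and turn from the pose commanded when the call began, along the tool's axes at that moment, turning the shorter way round; what a row does not reach only later rows make up. A row lasts 1/10 s, in which the tool goes at most 50 mm and 8.59 degrees, less where a joint would pass 70% of its speed; a pose out of reach is approached as far as the arm can. A call with a number of a shift or a turn outside -1 to 1 is refused whole. A call with a gripper value outside its range is refused whole. The fingers move at their own pace and stop on an object; "force" is the grip in N (left out, the last holds). Time passes only in rows, so rows that repeat a pose let the fingers close. It gives the time, the measured TCP pose, the force, the opening and the grip force at its end, in the units of the state.
- r.read_state(): the state, without advancing time (a new reading comes with each control period).
- r.snapshot(name): name is "scene" or "top"; returns (picture, depth): 400x640x3 uint8, red, green, blue; 400x640 float32, m along the optical axis (not along the pixel's ray), 0 where there is no reading.
- r.camera_model(name): a dict with "fov_y" (degrees; the focal length in pixels is half the picture's height over the tangent of half this angle, whatever the lens; pixels are square), "cx", "cy" (the principal point, pixels), "extrinsics" (4x4, takes a point from camera to world coordinates). Camera axes: x right, y down, z forward; pixel columns grow to the right and rows downward; lengths in m; the calibration is good to about 2 mm. A picture is of the moment at which its call begins. camera_model takes no time and is no camera call.
- r.job_done(): hands the job in; it is judged then, once.
Trained networks look in the newest picture that a camera, given by its name, has taken for a name from the list of things; names that differ only in an ending like _2 or _b are one class to them, and where a whole thing is asked for, a point or a joint stands for the part that bears it (a point fixed in the world has none). Each returns a list of dicts, best first, with "confidence" (0 to 1); they miss things now and then, are a little off and sometimes report something else, mostly with a low value. They report only what shows in the picture. A call takes as long as a camera call. They do not tell look-alikes from the thing itself.
- r.spot_in(camera, query): "point" ([column, row] in pixels, amid what is visible of it).
- r.trace(camera, query): "region" (400x640 bool, what is visible of it) and "point" ([column, row] in pixels, amid what is visible of it).
- r.spot_point(camera, query): "point" ([column, row] in pixels: a listed point, or the origin of a listed thing).
The state is a dict: "time": time; "qpos": joint angles; "joint_vel": joint speeds; "joint_torque": joint torques, N m; "position": TCP position; "ee_rot": TCP orientation; "force": force on the tool from outside, world axes, zero at the start; "wrist_torque": the same for the moment, N m; "width": finger opening in m; "gripper_force": force on a finger pad.
Only numpy, scipy, OpenCV 4.12 (cv2) and the standard library are available. Lean on these libraries where they do the work, as an engineer would, in place of code of your own. Each camera call takes 0.05 s, during which the arm holds its last target. There are 200 camera calls.

### The job

Load the green light board into the black soldering jig: press gently on its face with the fingertips and slide it along the deck, under the lips of the two aluminium rails, until its front edge is fully home against the blue end stop, touching it without being rammed into it. Then swing the red latch right round until it lies closed across behind the board. Move the board only by its face, never by pushing its edges, be gentle with it and the jig, and leave the other things on the bench alone.

Things in the scene. Friction and masses are not known exactly. Their poses are not given: they have to be found in the camera images.
- board: flat green circuit board, 100 (its x) x 90 (its y) x 3 mm, 50 to 105 g, loose on the jig's deck; too wide and thin to grip. Origin: centre of its underside. Its +x edge (white line) goes in first; it starts 109 to 125 mm short of home, up to 10 mm off line and 0.17 rad askew
- board_face (a point): centre of the board's upper face, axes as the board's. Press at least 10 mm inside the outline: 10 to 15 N drags it, over 25 N harms it. Fingertips hold its face (friction over 0.5) better than the slick deck holds it below (about 0.2). It turns easily about one small contact, less about two spread fingertips
- jig: fixed black deck, x -135 to +115 mm, y -85 to +85 mm in its own frame, slick flat top at z = 12 mm (origin on the underside). +x is the loading direction, away from where the board starts. Its place, angle and height (some mm) differ from run to run. It must not be pressed with more than 40 N
- seat (a point): point on the deck top at jig x = 45, y = 0, axes as the jig's: where the board's origin is when fully home, its front edge on the blue end stop, its x along the jig's x
- stop: blue end stop bar, 12 mm along jig x, 116 mm along jig y, 12 mm high, standing on the deck; origin under its centre, so its face is 6 mm towards the board, 50 mm ahead of the seat point. The board's front edge must not press it with more than 12 N
- shoe_face (a point): middle of the flat of a small brass spring shoe in the jig's +y rail (jig x = 58 mm); it stands 4 mm proud of the rail and spans x = 36 to 68 mm, its front 17 mm a ramp of 15 degrees. The board pushes it back (about 4 N of spring), is pressed against the other rail, and from about 58 mm short of home takes 5 to 8 N in all to slide; a light press slips there
- mouth (a point): point on the deck top midway between the rear ends of the two aluminium rails (jig x = 30, y = 0). The rails run 66 mm on from here, 93.4 mm apart, 92.2 at the mouth, 12 mm high; lips 6.5 to 10.5 mm above the deck reach 6 mm in over the board's edges, 81 mm free between them. Lead-in wings 9 mm high flare 22 degrees back to jig x = -6 mm, there 122 mm apart; a crooked board can stop on them
- latch (a joint): red swing latch, vertical hinge on the jig: 0 = closed, arm along jig +y behind the loaded board (hard stop); growing values swing it counter-clockwise from above, through jig -x and outward, to 2.4 rad. It starts at 1.7 to 2.3, clear of the board, and stays where left (friction 0.03 N m). It closes freely only when the board is home
- latch_knob (a point): on the axis of the latch's upright red knob (12 mm diameter, 42 mm from the pivot), 40 mm above the jig's origin; the knob spans 21 to 50 mm above that origin, and the 10 mm wide arm below it ends at 21 mm. Closed, the knob stands at jig x = -16, y = -31 mm, 11 mm behind the loaded board's rear edge
- latch_pivot (a point): the latch's hinge axis (jig x = -16, y = -73 mm), 25 mm above the jig's origin
- screw_dish: round steel dish, 70 mm across and 16 mm high, with small screws; origin under its centre; a bystander
- flux_tin: green tin with yellow lid, 39 mm across, 28 mm high; origin under its centre; a bystander
- solder_spool: spool of solder lying flat, 47 mm across, 29 mm high; origin under its centre; a bystander
- sticky_pad: pad of yellow notes, 74 x 74 x 9 mm; origin under its centre; a bystander
- eraser_pad: small white cleaning pad, 22 x 34 x 16 mm; origin under its centre; a bystander
- marker: white marker with a blue cap lying down, 16 x 75 x 17 mm, long along its y; origin under its centre; a bystander
Things that resemble listed ones, but are neither listed nor needed, are in the scene too. Of the things shaped like the board, the green one is meant.

How it is judged:
By the outcome, as a careful person would: the job done as asked, in the order asked, and still so for the second after the job is handed in, with the robot touching nothing.
It also fails if it takes over 70 s, if anything falls off the work surface, if the arm or the gripper's body presses on something with over 40 N, if the wrist force passes 120 N, or if a joint passes its speed limit or range.

## Working session

There is one attempt and no reset: what is moved stays moved. The work goes in short steps, Python scripts to look and compute and a tool call to move; the robot and the scene stay as the last step left them, time stands still between calls to the robot, and variables do not carry over. Pictures are saved under pics/ and viewed, at most 10 in all, crops included, and the job is handed in when it is done.

Besides the shell and the picture viewer there is one more tool, called after "Request:" as name(argument=value, ...), one argument or row to a line, values as JSON. apply_moves: Moves the arm, as the interface text tells. Its arguments: {"type":"object","properties":{"increments":{"type":"array"},"force":{"type":"number"}},"required":["increments"]}

```bash
mkdir -p pics; ls; cat > h.py <<'E'
import numpy as np, cv2
from cell import r
def K(n):
    m=r.camera_model(n); f=200/np.tan(np.radians(m["fov_y"])/2); return f,m["cx"],m["cy"],np.array(m["extrinsics"])
def px2w(n,u,v,d):
    f,cx,cy,T=K(n); u,v,d=map(np.asarray,(u,v,d)); p=np.stack([(u-cx)/f*d,(v-cy)/f*d,d],-1); return p@T[:3,:3].T+T[:3,3]
def ray(n,u,v,z):
    f,cx,cy,T=K(n); q=T[:3,:3]@np.array([(u-cx)/f,(v-cy)/f,1]); return T[:3,3]+q*(z-T[2,3])/q[2]
def w2px(n,p):
    f,cx,cy,T=K(n); q=(np.asarray(p)-T[:3,3])@T[:3,:3]; return q[...,0]/q[...,2]*f+cx,q[...,1]/q[...,2]*f+cy
E
python3 - <<'E'
from h import *
s=r.read_state(); print(s["time"],s["position"],s["ee_rot"],s["width"],s["force"])
out=[]
for n in("top","scene"):
    p,d=r.snapshot(n); np.savez(f"{n}0.npz",p=p,d=d); cv2.imwrite(f"pics/{n}0.png",p[...,::-1]); print(n,K(n))
for q in("board","board_face","jig","seat","mouth","shoe_face","latch_knob","latch_pivot","stop"):
    print(q,[(np.round(x["point"],1),round(x["confidence"],2)) for x in r.spot_point("top",q)][:3])
E
```

```text
pics
0.0 [ 0.16677842 -0.5760919   0.2435099 ] [[ 9.60565114e-01  2.78054768e-01 -4.56052994e-04]
 [ 2.78055131e-01 -9.60563305e-01  1.86573810e-03]
 [ 8.07096050e-05 -1.91897081e-03 -9.99998156e-01]] 0.08745174938722397 [0.29756381 0.27052113 0.87634426]
top (np.float64(461.40298404719135), 320.953358292482, 203.27333568363298, array([[-0.01257775, -0.98672971,  0.16188351,  0.28259931],
       [-0.99987994,  0.01387664,  0.00689541, -0.09043887],
       [-0.00905031, -0.16177735, -0.98678578,  1.51599128],
       [ 0.        ,  0.        ,  0.        ,  1.        ]]))
scene (np.float64(445.89404935189054), 307.1158749829067, 196.6798575672041, array([[ 5.49967270e-01, -5.96377486e-01,  5.84696413e-01,
        -6.02625467e-01],
       [-8.35185459e-01, -3.91774444e-01,  3.85976728e-01,
        -7.95993799e-01],
       [-1.11871811e-03, -7.00604509e-01, -7.13548926e-01,
         1.42133912e+00],
       [ 0.00000000e+00,  0.00000000e+00,  0.00000000e+00,
         1.00000000e+00]]))
board [(array([475.1, 189.3]), 0.71), (array([228.8, 191.9]), 0.57)]
board_face [(array([184.9, 174.1]), 0.6), (array([477. , 190.7]), 0.58), (array([231.6, 192.8]), 0.57)]
jig [(array([307.6, 202.8]), 0.68)]
seat [(array([290.4, 202.8]), 0.79)]
mouth [(array([291.9, 205.1]), 0.67)]
shoe_face [(array([288.1, 219.3]), 0.6), (array([317.7, 172.6]), 0.57), (array([190.8, 200.6]), 0.28)]
latch_knob [(array([317.9, 173.1]), 0.45), (array([293.5, 205.7]), 0.22)]
latch_pivot [(array([305.7, 182.3]), 0.57), (array([288.1, 202.7]), 0.4)]
stop [(array([275.2, 207.2]), 0.57), (array([294.6, 205.5]), 0.4)]
```

```bash
python3 - <<'E'
from h import *
z=np.load("top0.npz"); p=z["p"]
cv2.imwrite("pics/a.png",cv2.resize(p[130:280,220:420,::-1],None,fx=4,fy=4,interpolation=cv2.INTER_CUBIC))
E
```

```text
(no output)
```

View pics/top0.png

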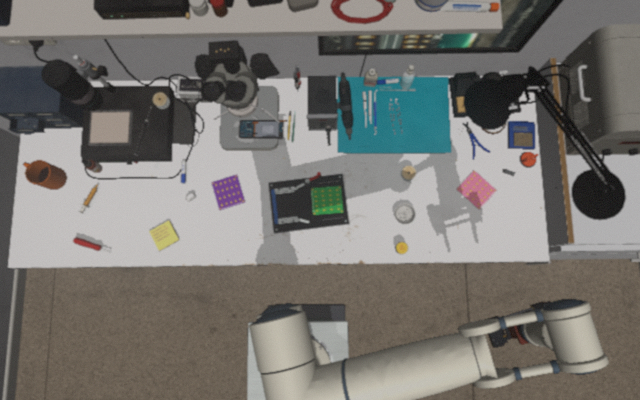

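View pics/scene0.png

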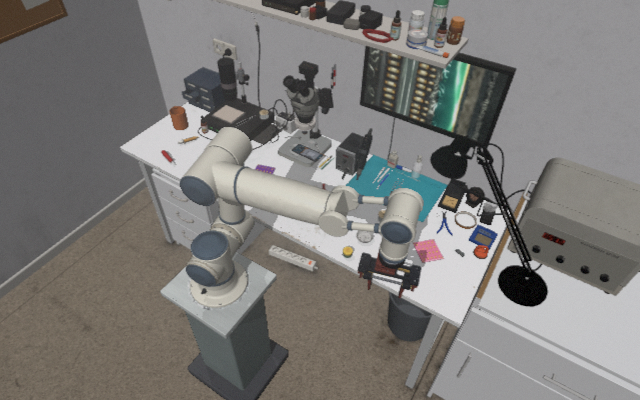

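View pics/a.png

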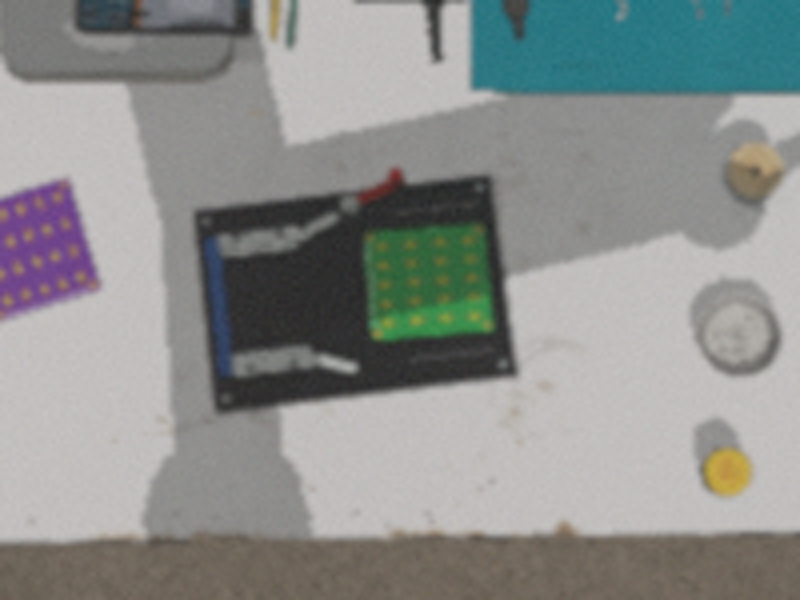

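The top view shows the jig, with corners near (269,182), (343,174), (349,224) and (275,232). Its loading direction points to image left, the blue stop is at (274,206) and the red latch knob at (318,173). The green board is at about (327,201). The purple board is a look-alike. In the scene view the arm hides the jig.

```bash
cat >> h.py <<'E'
from scipy.optimize import minimize
S=6
def Rz(a): return np.array([[np.cos(a),-np.sin(a)],[np.sin(a),np.cos(a)]])
def fitbox(n,mask,roi,x0,lims,z0,z1):
    "fit box (xl,xh,yl,yh) silhouette to soft mask (0..1 float image) in roi (u0,v0,u1,v1)"
    u0,v0,u1,v1=roi; M=cv2.resize(mask[v0:v1,u0:u1].astype(np.float32),None,fx=S,fy=S,interpolation=cv2.INTER_LINEAR)
    c=np.array([[x,y] for x in lims[:2] for y in lims[2:]])
    def cost(q):
        xy=c@Rz(q[2]).T+q[:2]
        P=np.concatenate([np.c_[xy,np.full(4,z)] for z in(z0,z1)])
        u,v=w2px(n,P); uv=np.stack([(u-u0+.5)*S-.5,(v-v0+.5)*S-.5],-1)
        h=cv2.convexHull(uv.astype(np.float32)); A=np.zeros_like(M)
        cv2.fillConvexPoly(A,np.round(h*256).astype(np.int32),1.,shift=8)
        return np.abs(A-M).mean()
    s=np.vstack([x0]+[np.array(x0)+d for d in np.diag([.008,.008,.08])])
    o=minimize(cost,x0,method="Nelder-Mead",options=dict(initial_simplex=s,xatol=1e-5,fatol=1e-7)); return o.x,o.fun
E
python3 - <<'E'
from h import *
z=np.load("top0.npz"); p=z["p"].astype(int); d=z["d"]
V=p.max(2); R,G,B=p[...,0],p[...,1],p[...,2]
W=px2w("top",*np.meshgrid(np.arange(640),np.arange(400)),d)
z3=W[...,2]
print("bench z",np.median(z3[240:255,300:340]),"deck",np.median(z3[195:215,295:307]),"board",np.median(z3[195:208,318:337]),"far bench",np.median(z3[160:172,290:310]))
c=ray("top",309,203,.02); print(c)
green=((G>R*1.4)&(G>B*1.4)&(G>50))
green=cv2.morphologyEx(green.astype(np.uint8),cv2.MORPH_CLOSE,np.ones((5,5)))
# soft intensity mask for jig: gray -> fill interior
g=cv2.cvtColor(z["p"],cv2.COLOR_RGB2GRAY).astype(np.float32)
soft=np.clip((130-g)/90,0,1); cnt,_=cv2.findContours((soft[160:245,255:360]>.5).astype(np.uint8),cv2.RETR_EXTERNAL,cv2.CHAIN_APPROX_NONE)
k=max(cnt,key=cv2.contourArea); F=np.zeros((85,105),np.uint8); cv2.drawContours(F,[k],-1,1,-1)
F=cv2.erode(F,np.ones((3,3))); m=soft.copy(); m[160:245,255:360]=np.maximum(m[160:245,255:360],F)
dz=float(np.median(z3[195:215,295:307])-np.median(z3[240:255,300:340]))
print("dz",dz)
q,e=fitbox("top",m,(255,160,360,245),[c[0],c[1],1.63],(-.135,.115,-.085,.085),0.0,dz); print("jig",q,e)
cb=ray("top",327,201,.02)
b,e=fitbox("top",green,(305,175,350,225),[cb[0],cb[1],1.55],(-.05,.05,-.045,.045),dz,dz+.003); print("board",b,e)
rel=Rz(q[2]).T@(b[:2]-q[:2]); print("board in jig",rel,b[2]-q[2])
for nm,pt in dict(knob0=(-16,-31),pivot=(-16,-73),seat=(45,0),stop=(101,0)).items():
    print(nm,Rz(q[2])@(np.array(pt)/1000)+q[:2])
red=(R>G*1.8)&(R>B*1.8)&(R>60); red[:165]=0;red[185:]=0;red[:,:300]=0;red[:,335:]=0
v,u=np.nonzero(red);print(u.min(),u.max(),v.min(),v.max())
for P in[(u.mean(),v.mean()),(318,173.5)]:
    w=ray("top",*P,dz+.03); l=Rz(q[2]).T@(w[:2]-q[:2]); a=np.arctan2(-(l[0]+.016),l[1]+.073); print(w,l,"latch",a)
E
```

```text
bench z 0.0006394086673914279 deck 0.00971327217232587 board 0.01307614525682066 far bench 0.0009132835593832489
[ 0.52948146 -0.04071083  0.02      ]
dz 0.009073863504934443
jig [ 0.53257304 -0.02683137  1.68324033] 0.025202475488185883
board [ 0.54036978 -0.10056077  1.63995169] 0.02737053856253624
board in jig [-0.07413864  0.00052547] -0.04328863933773097
knob0 [ 0.56517258 -0.0392519 ]
pivot [ 0.60690735 -0.0345392 ]
seat [0.52752372 0.01788445]
stop [0.52124011 0.0735308 ]
311 319 173 179
[ 0.61400581 -0.06264798  0.03907386] [-0.04472778 -0.07689963] latch 1.7057159105232427
[ 0.62393797 -0.07168025  0.03907386] [-0.05481746 -0.08575558] latch 1.8882845833060837
```

```bash
cat >> h.py <<'E'
J=np.array([.53257304,-.02683137,1.68324033])
def j2w(x,y): return Rz(J[2])@np.array([x,y])/1000+J[:2]
def w2j(p): return Rz(J[2]).T@(np.asarray(p)[:2]-J[:2])*1000
def inc(pos,ang):
    "increments to put TCP at pos with tool x at world angle ang, pointing down; commanded pose taken as the measured one"
    from scipy.spatial.transform import Rotation as Ro
    s=r.read_state(); R=np.array(s["ee_rot"]); d=R.T@(np.array(pos)-s["position"])/.3
    T=np.array([[np.cos(ang),np.sin(ang),0],[np.sin(ang),-np.cos(ang),0],[0,0,-1]])
    print("d",np.round(d,4),"r",np.round(Ro.from_matrix(R.T@T).as_rotvec()/np.pi,4))
def st():
    s=r.read_state(); R=np.array(s["ee_rot"]); print("t",round(s["time"],2),"pos",np.round(s["position"],4),"jig",np.round(w2j(s["position"]),1),"tilt",np.round(R[:2,2],3),"yaw-jig",round(np.arctan2(R[1,0],R[0,0])-J[2],4),"F",np.round(s["force"],1),"Ft",np.round(R.T@s["force"],1),"M",np.round(R.T@s["wrist_torque"],2),"w",round(s["width"],4))
E
python3 -c "
from h import *
inc([.54037,-.10056,.12],1.63995)"
```

```text
d [ 1.637  -1.1771  0.4154] r [-0.     -0.     -0.4323]
```

Request:
apply_moves(
  increments=[
    {"jaw": 0.545,"dx": 0.2,"dy": -0.14},
    {"jaw": 0.545,"dx": 1.0,"dy": -0.72,"rz": -0.27},
    {"jaw": 0.545,"dx": 1.0,"dy": -0.72,"rz": -0.27},
    {"jaw": 0.545,"dx": 1.0,"dy": -0.72,"rz": -0.27},
    {"jaw": 0.545,"dx": 1.0,"dy": -0.72,"rz": -0.27},
    {"jaw": 0.545,"dx": 1.0,"dy": -0.72,"rz": -0.27},
    {"jaw": 0.545,"dx": 1.0,"dy": -0.72,"rz": -0.27},
    {"jaw": 0.545,"dx": 1.0,"dy": -0.72,"rz": -0.27},
    {"jaw": 0.545,"dx": 1.0,"dy": -0.72,"rz": -0.27},
    {"jaw": 0.545,"dx": 1.0,"dy": -0.72,"rz": -0.27},
    {"jaw": 0.545,"dx": 1.0,"dy": -0.72,"rz": -0.27},
  ],
)

```text
invalid input
```

```bash
python3 -c "
from h import *
st();inc([.54037,-.10056,.08],1.63995)"
```

```text
t 0.55 pos [ 0.1669 -0.5763  0.2446] jig [-505.   425.1] tilt [0. 0.] yaw-jig -1.4014 F [-0.5 -1.6 -0.7] Ft [-0.9  1.4  0.7] M [-0.03 -0.03 -0.06] w 0.0875
d [ 1.637  -1.1771  0.5488] r [-0.     -0.     -0.4323]
```

Request:
apply_moves(
  increments=[
    {"jaw": 0.545,"dx": 0.98,"dy": -0.7,"dz": 0,"rx": 0,"ry": 0,"rz": -0.26},
    {"jaw": 0.545,"dx": 0.98,"dy": -0.7,"dz": 0,"rx": 0,"ry": 0,"rz": -0.26},
    {"jaw": 0.545,"dx": 0.98,"dy": -0.7,"dz": 0,"rx": 0,"ry": 0,"rz": -0.26},
    {"jaw": 0.545,"dx": 0.98,"dy": -0.7,"dz": 0,"rx": 0,"ry": 0,"rz": -0.26},
    {"jaw": 0.545,"dx": 0.98,"dy": -0.7,"dz": 0,"rx": 0,"ry": 0,"rz": -0.26},
    {"jaw": 0.545,"dx": 0.98,"dy": -0.7,"dz": 0,"rx": 0,"ry": 0,"rz": -0.26},
    {"jaw": 0.545,"dx": 0.98,"dy": -0.7,"dz": 0,"rx": 0,"ry": 0,"rz": -0.26},
    {"jaw": 0.545,"dx": 0.98,"dy": -0.7,"dz": 0,"rx": 0,"ry": 0,"rz": -0.26},
  ],
)

```text
time: 1.35
position: [0.3932, -0.2893, 0.2451]
ee_rot: [[0.45, 0.893, 0.002], [0.893, -0.45, 0.001], [0.001, 0.001, -1.0]]
force: [-0.0, -0.6, 1.1]
width: 0.0403
gripper_force: 0.0
```

```bash
python3 -c "
from h import *
st();inc([.54037,-.10056,.08],1.63995)"
```

```text
t 1.35 pos [ 0.3932 -0.2893  0.2451] jig [-245.2  168. ] tilt [0.002 0.001] yaw-jig -0.5795 F [-0.  -0.6  1.1] Ft [-0.6  0.2 -1.1] M [-0.05  0.    0.01] w 0.0403
d [0.782  0.1542 0.5516] r [ 0.0005 -0.0003 -0.1707]
```

Request:
apply_moves(
  increments=[
    {"jaw": 0.545,"dx": 0.78,"dy": 0.154,"dz": 0.4,"rx": 0,"ry": 0,"rz": -0.171},
    {"jaw": 0.545,"dx": 0.78,"dy": 0.154,"dz": 0.4,"rx": 0,"ry": 0,"rz": -0.171},
    {"jaw": 0.545,"dx": 0.78,"dy": 0.154,"dz": 0.4,"rx": 0,"ry": 0,"rz": -0.171},
    {"jaw": 0.545,"dx": 0.78,"dy": 0.154,"dz": 0.4,"rx": 0,"ry": 0,"rz": -0.171},
    {"jaw": 0.545,"dx": 0.78,"dy": 0.154,"dz": 0.4,"rx": 0,"ry": 0,"rz": -0.171},
    {"jaw": 0.545,"dx": 0.782,"dy": 0.154,"dz": 0.55,"rx": 0,"ry": 0,"rz": -0.171},
    {"jaw": 0.545,"dx": 0.782,"dy": 0.154,"dz": 0.55,"rx": 0,"ry": 0,"rz": -0.171},
    {"jaw": 0.545,"dx": 0.782,"dy": 0.154,"dz": 0.55,"rx": 0,"ry": 0,"rz": -0.171},
    {"jaw": 0.545,"dx": 0.782,"dy": 0.154,"dz": 0.55,"rx": 0,"ry": 0,"rz": -0.171},
  ],
)

```text
time: 2.25
position: [0.5392, -0.1065, 0.0819]
ee_rot: [[-0.064, 0.998, 0.002], [0.998, 0.064, -0.001], [-0.001, 0.002, -1.0]]
force: [0.6, -0.1, 1.2]
width: 0.0399
gripper_force: 0.0
```

```bash
python3 - <<'E'
from h import *
st();inc([.54037,-.10056,.042],1.63995)
p,d=r.snapshot("scene"); np.savez("scene1.npz",p=p,d=d)
u,v=w2px("scene",[.53,-.03,.02]); u,v=int(u),int(v); print(u,v)
cv2.imwrite("pics/s1.png",cv2.resize(p[max(0,v-75):v+75,u-100:u+100,::-1],None,fx=4,fy=4,interpolation=cv2.INTER_CUBIC))
E
```

```text
t 2.25 pos [ 0.5392 -0.1065  0.0819] jig [-79.9   2.4] tilt [ 0.002 -0.001] yaw-jig -0.0488 F [ 0.6 -0.1  1.2] Ft [-0.1  0.5 -1.1] M [-0.08 -0.01  0.07] w 0.0399
d [0.0195 0.005  0.1331] r [ 0.0008  0.0004 -0.0018]
303 198
```

View pics/s1.png

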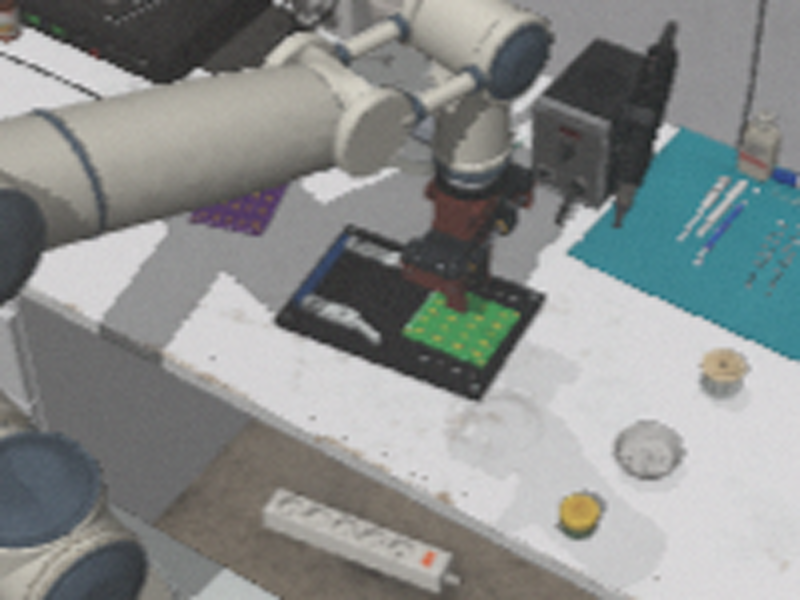

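```bash
python3 - <<'E'
from h import *
st();inc([.54037,-.10056,.042],1.63995)
zd=.0105
# model corners in scene vs seen
for (x,y),c in {(-135,85):(480,395),(-135,-85):(546,293),(115,85):(277,318),(115,-85):(348,226)}.items():
    u=203+(c[0]+.5)/4-.5; v=123+(c[1]+.5)/4-.5
    w=ray("scene",u,v,zd); print((x,y),np.round(w2j(w),1))
p=np.load("scene1.npz")["p"].astype(int); R,G,B=p[...,0],p[...,1],p[...,2]
g=((G>R*1.4)&(G>B*1.4)&(G>50)); g[:185]=0; g[220:]=0; g[:,:300]=0; g[:,340:]=0
v,u=np.nonzero(g); print(u.min(),u.max(),v.min(),v.max())
h=cv2.convexHull(np.stack([u,v],1)); w=np.array([w2j(ray("scene",a,b,zd+.003)) for a,b in h[:,0].astype(float)])
rect=cv2.minAreaRect(w.astype(np.float32)); print(rect)
E
```

```text
t 2.3 pos [ 0.5395 -0.1065  0.0826] jig [-80.    2.1] tilt [ 0.004 -0.001] yaw-jig -0.049 F [ 1.1  0.8 -0. ] Ft [0.7 1.1 0. ] M [-0.04 -0.02  0.04] w 0.0399
d [0.0199 0.0036 0.1352] r [ 0.0012  0.0005 -0.0018]
(-135, 85) [-132.4   80.2]
(-135, -85) [-132.9  -88.8]
(115, 85) [114.3  79.5]
(115, -85) [115.1 -84.8]
304 332 196 214
((-71.89242553710938, -1.6551322937011719), (93.17033386230469, 97.08476257324219), 88.3448257446289)
```

Request:
apply_moves(
  increments=[
    {"jaw": 0.545,"dx": 0.02,"dy": 0.004,"dz": 0.06,"rx": 0.001,"ry": 0,"rz": -0.002},
    {"jaw": 0.545,"dx": 0.02,"dy": 0.004,"dz": 0.12,"rx": 0.001,"ry": 0,"rz": -0.002},
    {"jaw": 0.545,"dx": 0.02,"dy": 0.004,"dz": 0.135,"rx": 0.001,"ry": 0,"rz": -0.002},
    {"jaw": 0.545,"dx": 0.02,"dy": 0.004,"dz": 0.135,"rx": 0.001,"ry": 0,"rz": -0.002},
    {"jaw": 0.545,"dx": 0.02,"dy": 0.004,"dz": 0.135,"rx": 0.001,"ry": 0,"rz": -0.002},
  ],
)

```text
time: 2.8
position: [0.5398, -0.0991, 0.0399]
ee_rot: [[-0.071, 0.997, -0.002], [0.997, 0.071, -0.001], [-0.0, -0.002, -1.0]]
force: [-0.1, -0.0, 0.1]
width: 0.0401
gripper_force: 0.0
```

```bash
python3 - <<'E'
from h import *
st();inc([.54037,-.10056,.036],1.63995)
E
```

```text
t 2.8 pos [ 0.5398 -0.0991  0.0399] jig [-72.7   0.9] tilt [-0.002 -0.001] yaw-jig -0.0414 F [-0.1 -0.   0.1] Ft [-0.  -0.1 -0.1] M [-0.1  -0.03 -0.03] w 0.0401
d [-0.0048  0.0015  0.013 ] r [-0.0007  0.0001  0.0006]
```

Request:
apply_moves(
  increments=[
    {"jaw": 0.545,"dx": -0.004,"dy": 0,"dz": 0.004,"rx": 0,"ry": 0,"rz": 0},
    {"jaw": 0.545,"dx": -0.004,"dy": 0,"dz": 0.008,"rx": 0,"ry": 0,"rz": 0},
    {"jaw": 0.545,"dx": -0.004,"dy": 0,"dz": 0.01,"rx": 0,"ry": 0,"rz": 0},
    {"jaw": 0.545,"dx": -0.004,"dy": 0,"dz": 0.01,"rx": 0,"ry": 0,"rz": 0},
  ],
)

```text
time: 3.2
position: [0.5396, -0.1001, 0.0362]
ee_rot: [[-0.071, 0.997, -0.003], [0.997, 0.071, -0.0], [-0.0, -0.003, -1.0]]
force: [0.1, -0.9, 0.2]
width: 0.0398
gripper_force: 0.0
```

```bash
python3 -c "
from h import *
st()"
```

```text
t 3.2 pos [ 0.5396 -0.1001  0.0362] jig [-73.6   1.2] tilt [-0.003 -0.   ] yaw-jig -0.0411 F [ 0.1 -0.9  0.2] Ft [-0.9  0.  -0.2] M [-0.07 -0.06 -0.08] w 0.0398
```

Request:
apply_moves(
  increments=[
    {"jaw": 0.545,"dx": 0,"dy": 0,"dz": 0.002,"rx": -0.001,"ry": 0,"rz": 0},
    {"jaw": 0.545,"dx": 0,"dy": 0,"dz": 0.004,"rx": -0.001,"ry": 0,"rz": 0},
    {"jaw": 0.545,"dx": 0,"dy": 0,"dz": 0.004,"rx": -0.001,"ry": 0,"rz": 0},
  ],
)

```text
time: 3.5
position: [0.5396, -0.1001, 0.035]
ee_rot: [[-0.071, 0.997, 0.0], [0.997, 0.071, -0.0], [-0.0, 0.0, -1.0]]
force: [-0.1, 0.7, -0.4]
width: 0.0397
gripper_force: 0.0
```

```bash
python3 -c "
from h import *
st()"
```

```text
t 3.5 pos [ 0.5396 -0.1001  0.035 ] jig [-73.6   1.3] tilt [ 0. -0.] yaw-jig -0.0411 F [-0.1  0.7 -0.4] Ft [ 0.7 -0.   0.4] M [-0.11 -0.    0.03] w 0.0397
```

Request:
apply_moves(
  increments=[
    {"jaw": 0.545,"dx": 0,"dy": 0,"dz": 0.002,"rx": 0,"ry": 0,"rz": 0},
    {"jaw": 0.545,"dx": 0,"dy": 0,"dz": 0.004,"rx": 0,"ry": 0,"rz": 0},
    {"jaw": 0.545,"dx": 0,"dy": 0,"dz": 0.004,"rx": 0,"ry": 0,"rz": 0},
  ],
)

```text
time: 3.8
position: [0.5399, -0.1002, 0.0349]
ee_rot: [[-0.071, 0.997, 0.001], [0.997, 0.071, -0.0], [-0.0, 0.001, -1.0]]
force: [-2.6, 0.7, 6.2]
width: 0.04
gripper_force: 2.9
```

```bash
python3 -c "
from h import *
st()"
```

```text
t 3.8 pos [ 0.5399 -0.1002  0.0349] jig [-73.7   0.9] tilt [ 0.001 -0.   ] yaw-jig -0.0411 F [-2.6  0.7  6.2] Ft [ 0.9 -2.5 -6.2] M [ 0.32  0.08 -0.01] w 0.04
```

Request:
apply_moves(
  increments=[
    {"jaw": 0.545,"dx": 0,"dy": 0,"dz": 0.002,"rx": 0,"ry": 0,"rz": 0},
    {"jaw": 0.545,"dx": 0,"dy": 0,"dz": 0.003,"rx": 0,"ry": 0,"rz": 0},
    {"jaw": 0.545,"dx": 0,"dy": 0,"dz": 0.003,"rx": 0,"ry": 0,"rz": 0},
  ],
)

```text
time: 4.1
position: [0.5402, -0.1002, 0.0348]
ee_rot: [[-0.071, 0.997, 0.002], [0.997, 0.071, -0.0], [-0.001, 0.002, -1.0]]
force: [-2.5, 1.1, 8.9]
width: 0.0404
gripper_force: 4.7
```

```bash
python3 -c "
from h import *
st()"
```

```text
t 4.1 pos [ 0.5402 -0.1002  0.0348] jig [-73.8   0.7] tilt [ 0.002 -0.   ] yaw-jig -0.0411 F [-2.5  1.1  8.9] Ft [ 1.3 -2.4 -9. ] M [ 0.57  0.14 -0.03] w 0.0404
```

Request:
apply_moves(
  increments=[
    {"jaw": 0.545,"dx": 0,"dy": 0,"dz": 0.003,"rx": 0,"ry": 0,"rz": 0},
    {"jaw": 0.545,"dx": 0.005,"dy": 0,"dz": 0.004,"rx": 0,"ry": 0,"rz": 0},
    {"jaw": 0.545,"dx": 0.013,"dy": 0,"dz": 0.004,"rx": 0,"ry": 0,"rz": -0.002},
    {"jaw": 0.545,"dx": 0.021,"dy": 0,"dz": 0.004,"rx": 0,"ry": 0,"rz": -0.004},
    {"jaw": 0.545,"dx": 0.029,"dy": 0,"dz": 0.004,"rx": 0,"ry": 0,"rz": -0.006},
    {"jaw": 0.545,"dx": 0.037,"dy": 0,"dz": 0.004,"rx": 0,"ry": 0,"rz": -0.008},
    {"jaw": 0.545,"dx": 0.045,"dy": -0.001,"dz": 0.004,"rx": 0,"ry": 0,"rz": -0.01},
    {"jaw": 0.545,"dx": 0.053,"dy": -0.001,"dz": 0.004,"rx": 0,"ry": 0,"rz": -0.012},
    {"jaw": 0.545,"dx": 0.061,"dy": -0.001,"dz": 0.004,"rx": 0,"ry": 0,"rz": -0.013},
    {"jaw": 0.545,"dx": 0.067,"dy": -0.001,"dz": 0.004,"rx": 0,"ry": 0,"rz": -0.013},
  ],
)

```text
time: 5.1
position: [0.5399, -0.0814, 0.0349]
ee_rot: [[-0.112, 0.994, 0.006], [0.994, 0.112, -0.003], [-0.004, 0.005, -1.0]]
force: [0.4, -3.4, 10.9]
width: 0.04
gripper_force: 5.3
```

```bash
cat > look.py <<'E'
from h import *
import sys
st()
p,d=r.snapshot("top"); np.savez(f"top{sys.argv[1]}.npz",p=p,d=d)
R,G,B=[p[...,i].astype(int) for i in range(3)]
g=((G>R*1.4)&(G>B*1.4)&(G>50)); g[:175]=0;g[225:]=0;g[:,:270]=0;g[:,350:]=0
v,u=np.nonzero(g); w=np.array([w2j(ray("top",a,b,.0130)) for a,b in zip(u.astype(float),v.astype(float))])
print("n",len(u),"px",u.min(),u.max(),v.min(),v.max(),"x",np.percentile(w[:,0],[1,99]),"y",np.percentile(w[:,1],[1,99]))
cv2.imwrite(f"pics/t{sys.argv[1]}.png",cv2.resize(p[150:260,230:380,::-1],None,fx=5,fy=5,interpolation=cv2.INTER_CUBIC))
E
python3 look.py 1
```

```text
t 5.1 pos [ 0.5399 -0.0814  0.0349] jig [-55.   -1.2] tilt [ 0.006 -0.003] yaw-jig -0.0005 F [ 0.4 -3.4 10.9] Ft [ -3.4   0.1 -10.8] M [ 0.13 -0.73 -0.04] w 0.04
n 91 px 307 328 196 213 x [-69.62494031  -6.81143958] y [-19.89997045  41.16137866]
```

View pics/t1.png

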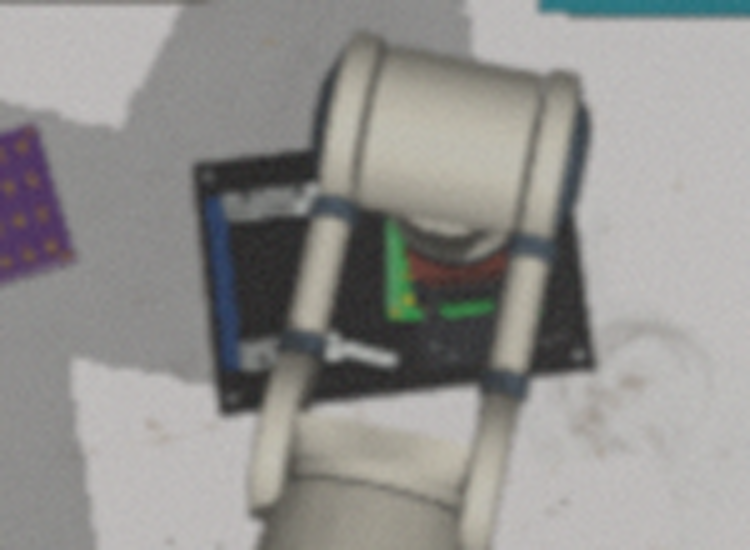

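The board is moving with the fingers. Its front edge is near column 307, about 7 mm short of the wings, and it looks square.

Request:
apply_moves(
  increments=[
    {"jaw": 0.545,"dx": 0.007,"dy": 0,"dz": 0.002,"rx": 0,"ry": 0,"rz": 0},
    {"jaw": 0.545,"dx": 0.015,"dy": 0,"dz": 0.002,"rx": 0,"ry": 0,"rz": 0},
    {"jaw": 0.545,"dx": 0.023,"dy": 0,"dz": 0.002,"rx": 0,"ry": 0,"rz": 0},
    {"jaw": 0.545,"dx": 0.031,"dy": 0,"dz": 0.002,"rx": 0,"ry": 0,"rz": 0},
    {"jaw": 0.545,"dx": 0.039,"dy": 0,"dz": 0.002,"rx": 0,"ry": 0,"rz": 0},
    {"jaw": 0.545,"dx": 0.047,"dy": 0,"dz": 0.002,"rx": 0,"ry": 0,"rz": 0},
    {"jaw": 0.545,"dx": 0.055,"dy": 0,"dz": 0.002,"rx": 0,"ry": 0,"rz": 0},
    {"jaw": 0.545,"dx": 0.063,"dy": 0,"dz": 0.002,"rx": 0,"ry": 0,"rz": 0},
    {"jaw": 0.545,"dx": 0.071,"dy": 0,"dz": 0.002,"rx": 0,"ry": 0,"rz": 0},
    {"jaw": 0.545,"dx": 0.079,"dy": 0,"dz": 0.002,"rx": 0,"ry": 0,"rz": 0},
    {"jaw": 0.545,"dx": 0.087,"dy": 0,"dz": 0.002,"rx": 0,"ry": 0,"rz": 0},
    {"jaw": 0.545,"dx": 0.095,"dy": 0,"dz": 0.002,"rx": 0,"ry": 0,"rz": 0},
    {"jaw": 0.545,"dx": 0.1,"dy": 0,"dz": 0.002,"rx": 0,"ry": 0,"rz": 0},
  ],
)

```text
time: 6.45
position: [0.5369, -0.0521, 0.0348]
ee_rot: [[-0.112, 0.994, 0.007], [0.994, 0.112, -0.004], [-0.005, 0.006, -1.0]]
force: [-0.9, -6.5, 12.2]
width: 0.0401
gripper_force: 6.4
```

```bash
python3 look.py 2
```

```text
t 6.45 pos [ 0.5369 -0.0521  0.0348] jig [-25.6  -1.5] tilt [ 0.007 -0.004] yaw-jig -0.0007 F [-0.9 -6.5 12.2] Ft [ -6.5  -1.5 -12.2] M [ 0.36 -1.01 -0.05] w 0.0401
n 65 px 300 330 205 215 x [-80.57043689  19.31803108] y [ 6.6139673  49.32742738]
```

View pics/t2.png

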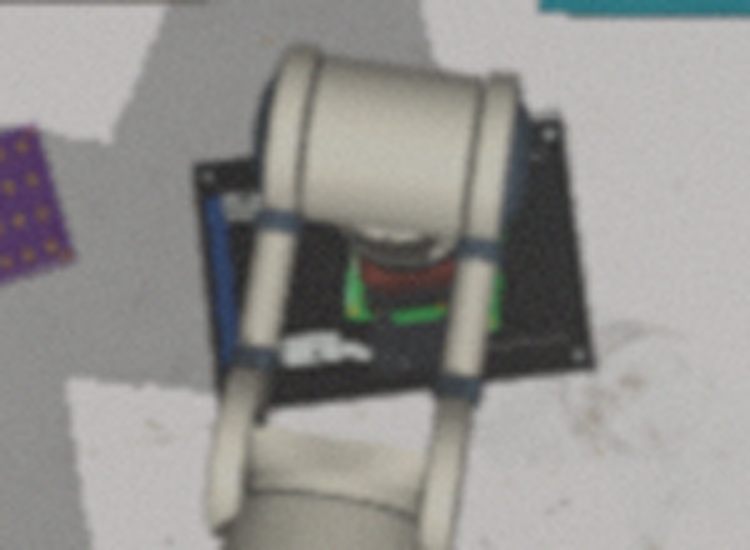

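```bash
python3 - <<'E'
from h import *
f=lambda n,x,y,k,u0,v0,z: print(n,np.round(w2j(ray("top",u0+(x+.5)/k-.5,v0+(y+.5)/k-.5,z)),1))
f("t2 front+y corner",343,320,5,230,150,.013)
f("t2 rear+y corner",498,329,5,230,150,.013)
f("t1 front+y corner",387,320,5,230,150,.013)
f("t1 bottom edge far",490,307,5,230,150,.013)
f("t1 front top",388,222,5,230,150,.013)
f("t2 front top",350,255,5,230,150,.013)
f("wing+y tip t1",398,362,5,230,150,.019)
f("wing+y tip a",357,368,4,220,130,.019)
f("wing-y end a",340,207,4,220,130,.019)
f("stop +y end t1",232,368,5,230,150,.022)
f("stop -y end t1",212,196,5,230,150,.022)
for n,x,y in (("+-",195,163),("++",222,413),("-+",595,370)): f("deck "+n,x,y,5,230,150,.01)
p=r.snapshot("scene")[0]; np.savez("scene2.npz",p=p); u,v=303,190
cv2.imwrite("pics/s2.png",cv2.resize(p[150:240,240:360,::-1],None,fx=6,fy=6,interpolation=cv2.INTER_CUBIC))
E
```

```text
t2 front+y corner [26.2 34.1]
t2 rear+y corner [-74.2  52.8]
t1 front+y corner [-2.6 37.7]
t1 bottom edge far [-70.9  37.7]
t1 front top [-11.1 -27.3]
t2 front top [16.5 -8.4]
wing+y tip t1 [-6.5 67. ]
wing+y tip a [-5.6 65.6]
wing-y end a [ -7.8 -69.5]
stop +y end t1 [101.4  57.7]
stop -y end t1 [102.  -57.6]
deck +- [112.  -83.9]
deck ++ [112.2  84.7]
deck -+ [-134.    87.4]
```

View pics/s2.png

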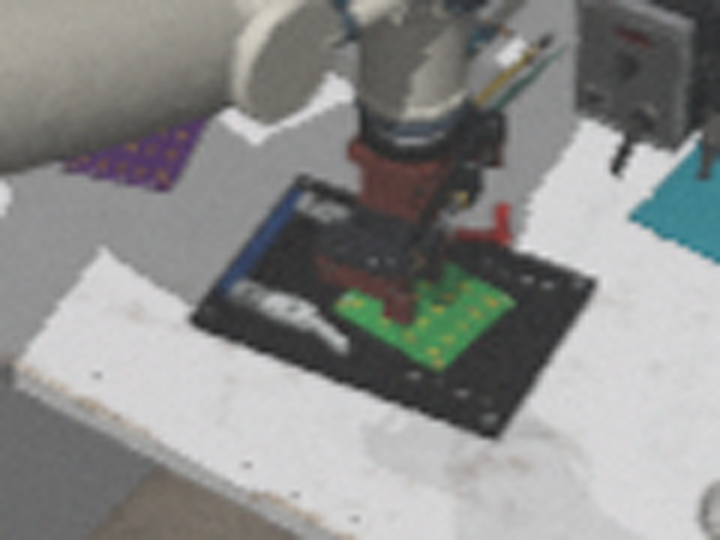

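The board has turned askew by about -0.18 rad: its edge runs from (299,214) to (330,216) in the top image, and its front -y corner is resting on the -y wing. I'll check where it really started before I back it off.

```bash
python3 - <<'E'
from h import *
p=np.load("top0.npz")["p"]
for x,y in((366,232),(486,226),(494,332),(374,340)): print(np.round(w2j(ray("top",220+(x+.5)/4-.5,130+(y+.5)/4-.5,.013)),1))
# G-vs-R ratio mask edges
R,G,B=[p[...,i].astype(float) for i in range(3)]
c=cv2.resize(((G-np.maximum(R,B))/(G+20)).astype(np.float32)[170:230,300:355],None,fx=6,fy=6,interpolation=cv2.INTER_CUBIC)
m=cv2.morphologyEx((c>.17).astype(np.uint8),cv2.MORPH_CLOSE,np.ones((21,21)))
k=max(cv2.findContours(m,0,1)[0],key=cv2.contourArea)[:,0].astype(float)
w=np.array([w2j(ray("top",300+(a+.5)/6-.5,170+(b+.5)/6-.5,.013)) for a,b in k]); print(cv2.minAreaRect(w.astype(np.float32)))
# same in scene now
p=np.load("scene2.npz")["p"]; R,G,B=[p[...,i].astype(float) for i in range(3)]
E
```

```text
[-26.6 -47. ]
[-126.   -39.4]
[-120.8   49.5]
[-22.1  43.6]
((-73.06975555419922, 1.5801467895507812), (96.275634765625, 105.2250747680664), 86.2679443359375)
```

```bash
python3 - <<'E'
from h import *
st(); w=j2w(-32.2,-.8); inc([*w,.045],J[2]-.184)
E
```

```text
t 6.55 pos [ 0.5369 -0.0519  0.0348] jig [-25.4  -1.5] tilt [ 0.007 -0.004] yaw-jig -0.0006 F [ 0.2 -3.9 12.4] Ft [ -3.9  -0.2 -12.4] M [ 0.27 -0.8  -0.04] w 0.04
d [-0.0227 -0.002  -0.0338] r [0.0021 0.0013 0.0584]
```

Request:
apply_moves(
  increments=[
    {"jaw": 0.545,"dx": -0.004,"dy": 0,"dz": -0.015,"rx": 0,"ry": 0,"rz": 0},
    {"jaw": 0.545,"dx": -0.004,"dy": 0,"dz": -0.045,"rx": 0,"ry": 0,"rz": 0},
    {"jaw": 0.545,"dx": -0.023,"dy": -0.002,"dz": -0.045,"rx": 0,"ry": 0,"rz": 0.04},
    {"jaw": 0.545,"dx": -0.023,"dy": -0.002,"dz": -0.045,"rx": 0,"ry": 0,"rz": 0.058},
    {"jaw": 0.545,"dx": -0.023,"dy": -0.002,"dz": -0.045,"rx": 0,"ry": 0,"rz": 0.058},
    {"jaw": 0.545,"dx": -0.023,"dy": -0.002,"dz": -0.045,"rx": 0,"ry": 0,"rz": 0.058},
    {"jaw": 0.545,"dx": -0.023,"dy": -0.002,"dz": -0.045,"rx": 0,"ry": 0,"rz": 0.058},
  ],
)

```text
time: 7.25
position: [0.5345, -0.057, 0.0444]
ee_rot: [[0.069, 0.998, -0.0], [0.998, -0.069, 0.0], [0.0, -0.0, -1.0]]
force: [-0.1, -0.4, -0.6]
width: 0.0401
gripper_force: 0.0
```

```bash
python3 - <<'E'
from h import *
st(); w=j2w(-32.2,-.8); inc([*w,.036],J[2]-.184)
p,d=r.snapshot("top"); np.savez("top3.npz",p=p)
q=r.snapshot("scene")[0]; np.savez("scene3.npz",p=q)
a=cv2.resize(p[180:235,280:345,::-1],(780,660),interpolation=cv2.INTER_CUBIC)[:300]
b=cv2.resize(q[180:220,290:340,::-1],(375,300),interpolation=cv2.INTER_CUBIC)
a=cv2.resize(p[180:230,280:340,::-1],(396,330),interpolation=cv2.INTER_CUBIC)
b=cv2.resize(q[180:230,280:340,::-1],(396,330),interpolation=cv2.INTER_CUBIC)
cv2.imwrite("pics/c3.png",np.hstack([a,b]))
E
```

```text
t 7.25 pos [ 0.5345 -0.057   0.0444] jig [-30.2   1.4] tilt [-0.  0.] yaw-jig -0.1811 F [-0.1 -0.4 -0.6] Ft [-0.4 -0.1  0.6] M [-0.06  0.   -0.06] w 0.0401
d [-0.0052  0.0085  0.028 ] r [-0.0001 -0.      0.0009]
```

View pics/c3.png

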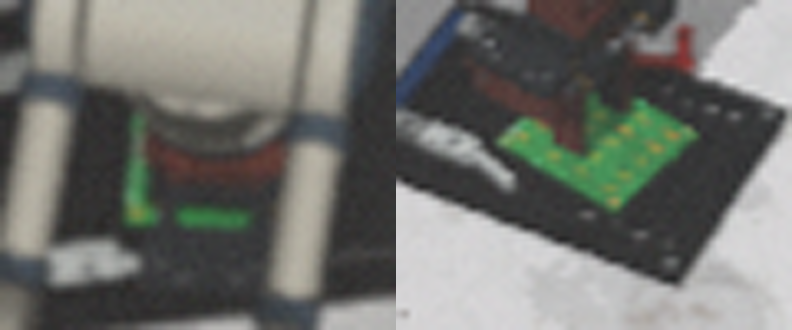

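```bash
python3 - <<'E'
from h import *
f=lambda n,x,y,z: print(n,np.round(w2j(ray("scene",280+(x-396+.5)/6.6-.5,180+(y+.5)/6.6-.5,z)),1))
f("front+y",499,140,.013);f("rear+y",613,213,.013);f("rear-y",698,133,.013);f("deck-+",680,285,.0105);f("deck--",787,110,.0105);f("wing tip",515,187,.019)
g=lambda n,x,y,z: print(n,np.round(w2j(ray("top",280+(x+.5)/6.6-.5,180+(y+.5)/6.6-.5,z)),1))
g("top front+y",126,226,.013); g("top bottom",247,226,.013); g("top front up",133,112,.013)
E
```

```text
front+y [25.8 28.3]
rear+y [-71.  53.]
rear-y [-89.4 -37.3]
deck-+ [-135.6   87.2]
deck-- [-132.6  -86.1]
wing tip [-6.3 66.2]
top front+y [24.7 35. ]
top bottom [-35.1  42.6]
top front up [ 14.5 -21.9]
```

Request:
apply_moves(
  increments=[
    {"jaw": 0.545,"dx": -0.005,"dy": 0.009,"dz": 0.015,"rx": 0,"ry": 0,"rz": 0.001},
    {"jaw": 0.545,"dx": -0.005,"dy": 0.009,"dz": 0.024,"rx": 0,"ry": 0,"rz": 0.001},
    {"jaw": 0.545,"dx": -0.005,"dy": 0.009,"dz": 0.028,"rx": 0,"ry": 0,"rz": 0.001},
    {"jaw": 0.545,"dx": -0.005,"dy": 0.009,"dz": 0.031,"rx": 0,"ry": 0,"rz": 0.001},
    {"jaw": 0.545,"dx": -0.005,"dy": 0.009,"dz": 0.034,"rx": 0,"ry": 0,"rz": 0.001},
    {"jaw": 0.545,"dx": -0.005,"dy": 0.009,"dz": 0.037,"rx": 0,"ry": 0,"rz": 0.001},
    {"jaw": 0.545,"dx": -0.005,"dy": 0.009,"dz": 0.037,"rx": 0,"ry": 0,"rz": 0.001},
  ],
)

```text
time: 8.05
position: [0.5374, -0.0589, 0.0348]
ee_rot: [[0.073, 0.997, 0.001], [0.997, -0.073, -0.0], [-0.0, 0.001, -1.0]]
force: [-4.4, 0.8, 7.6]
width: 0.0402
gripper_force: 3.5
```

```bash
python3 -c "
from h import *
st();print(r.read_state()['ee_rot'])"
```

```text
t 8.05 pos [ 0.5374 -0.0589  0.0348] jig [-32.4  -1.2] tilt [ 0.001 -0.   ] yaw-jig -0.1856 F [-4.4  0.8  7.6] Ft [ 0.5 -4.5 -7.6] M [ 0.64 -0.03 -0.1 ] w 0.0402
[[ 7.30456235e-02  9.97328373e-01  6.73544344e-04]
 [ 9.97328585e-01 -7.30454889e-02 -2.22320260e-04]
 [-1.72526927e-04  6.87984549e-04 -9.99999748e-01]]
```

Request:
apply_moves(
  increments=[
    {"jaw": 0.545,"dx": 0,"dy": -0.002,"dz": 0.002,"rx": 0,"ry": 0,"rz": 0},
    {"jaw": 0.545,"dx": 0,"dy": -0.002,"dz": 0.004,"rx": 0,"ry": 0,"rz": 0},
    {"jaw": 0.545,"dx": 0,"dy": -0.002,"dz": 0.005,"rx": 0,"ry": 0,"rz": 0},
    {"jaw": 0.545,"dx": 0,"dy": -0.002,"dz": 0.005,"rx": 0,"ry": 0,"rz": 0},
  ],
)

```text
time: 8.45
position: [0.5374, -0.0589, 0.0348]
ee_rot: [[0.073, 0.997, 0.002], [0.997, -0.073, -0.0], [-0.0, 0.002, -1.0]]
force: [-5.3, 0.6, 13.4]
width: 0.0401
gripper_force: 6.5
```

```bash
python3 -c "
from h import *
st();print(np.array(r.read_state()['ee_rot'])[2])"
```

```text
t 8.45 pos [ 0.5374 -0.0589  0.0348] jig [-32.4  -1.2] tilt [ 0.002 -0.   ] yaw-jig -0.1855 F [-5.3  0.6 13.4] Ft [  0.2  -5.3 -13.4] M [ 0.94  0.05 -0.06] w 0.0401
[-2.91307320e-04  2.37745251e-03 -9.99997131e-01]
```

Request:
apply_moves(
  increments=[
    {"jaw": 0.545,"dx": -0.006,"dy": -0.003,"dz": 0.001,"rx": 0,"ry": 0,"rz": 0},
    {"jaw": 0.545,"dx": -0.014,"dy": -0.002,"dz": 0.001,"rx": 0,"ry": 0,"rz": 0},
    {"jaw": 0.545,"dx": -0.022,"dy": -0.001,"dz": 0.001,"rx": 0,"ry": 0,"rz": 0},
    {"jaw": 0.545,"dx": -0.03,"dy": 0,"dz": 0.001,"rx": 0,"ry": 0,"rz": 0},
    {"jaw": 0.545,"dx": -0.038,"dy": 0,"dz": 0.001,"rx": 0,"ry": 0,"rz": 0},
    {"jaw": 0.545,"dx": -0.046,"dy": 0.001,"dz": 0.001,"rx": 0,"ry": 0,"rz": 0},
    {"jaw": 0.545,"dx": -0.054,"dy": 0.002,"dz": 0.001,"rx": 0,"ry": 0,"rz": 0},
    {"jaw": 0.545,"dx": -0.062,"dy": 0.003,"dz": 0.001,"rx": 0,"ry": 0,"rz": 0},
    {"jaw": 0.545,"dx": -0.07,"dy": 0.004,"dz": 0.001,"rx": 0,"ry": 0,"rz": 0},
    {"jaw": 0.545,"dx": -0.078,"dy": 0.005,"dz": 0.001,"rx": 0,"ry": 0,"rz": 0},
    {"jaw": 0.545,"dx": -0.083,"dy": 0.005,"dz": 0.001,"rx": 0,"ry": 0,"rz": 0},
  ],
)

```text
time: 9.55
position: [0.5384, -0.0833, 0.0348]
ee_rot: [[0.073, 0.997, 0.006], [0.997, -0.073, 0.001], [0.001, 0.006, -1.0]]
force: [-0.2, 3.0, 11.6]
width: 0.0399
gripper_force: 5.6
```

```bash
cat > look2.py <<'E'
from h import *
import sys
st(); print("tool-y z",round(np.array(r.read_state()["ee_rot"])[2,1],4))
q=r.snapshot("scene")[0]; np.savez(f"scene{sys.argv[1]}.npz",p=q)
R,G,B=[q[...,i].astype(float) for i in range(3)]
u0,v0,k=285,180,6
c=cv2.resize(((G-np.maximum(R,B))/(G+20)).astype(np.float32)[v0:230,u0:345],None,fx=k,fy=k,interpolation=cv2.INTER_CUBIC)
m=cv2.morphologyEx((c>.17).astype(np.uint8),cv2.MORPH_CLOSE,np.ones((9,9)))
cn=max(cv2.findContours(m,0,1)[0],key=cv2.contourArea); h=cv2.convexHull(cn)[:,0].astype(float)
w=np.array([w2j(ray("scene",u0+(a+.5)/k-.5,v0+(b+.5)/k-.5,.013)) for a,b in h])
# near (+y) edge and rear (-x) edge are in plain view: fit lines
def edge(ax):
    best=None
    for i in range(len(w)):
        a,b=w[i],w[(i+1)%len(w)]; e=b-a
        # hull segments by direction
        yield a,e,np.linalg.norm(e)
Y=[(a,e,l) for a,e,l in edge(0) if l>4]
for a,e,l in Y: print(np.round(a,1),"->",np.round(a+e,1),"len",round(l,1),"ang",round(np.degrees(np.arctan2(e[1],e[0])),1))
print("rect",cv2.minAreaRect(w.astype(np.float32)))
cv2.imwrite(f"pics/s{sys.argv[1]}.png",cv2.resize(q[170:240,270:350,::-1],None,fx=7,fy=7,interpolation=cv2.INTER_CUBIC))
E
python3 look2.py 4
```

```text
t 9.55 pos [ 0.5384 -0.0833  0.0348] jig [-56.8   0.6] tilt [0.006 0.001] yaw-jig -0.1852 F [-0.2  3.  11.6] Ft [  3.   -0.4 -11.6] M [0.18 0.56 0.03] w 0.0399
tool-y z 0.0056
[-69.4 -47.8] -> [-82.5 -47.5] len 13.2 ang 178.9
[-82.5 -47.5] -> [-94.1 -45.3] len 11.8 ang 169.3
[-94.1 -45.3] -> [-105.   -42.8] len 11.2 ang 167.0
[-108.   -36.3] -> [-106.6  -18.7] len 17.7 ang 85.5
[-106.6  -18.7] -> [-101.3   23.9] len 43.0 ang 82.9
[-101.3   23.9] -> [-99.5  36.8] len 13.0 ang 82.3
[-99.5  36.8] -> [-97.8  46.4] len 9.7 ang 79.8
[-88.5  50. ] -> [-26.   42.2] len 62.9 ang -7.1
[-26.   42.2] -> [-5.1 39.5] len 21.1 ang -7.5
[-1.7 37.8] -> [ 4.1 32.9] len 7.6 ang -40.0
[ 4.1 32.9] -> [ 4.4 22.9] len 10.0 ang -88.3
[ 4.4 22.9] -> [ 0.8 10.8] len 12.6 ang -106.7
[-0.7  8.9] -> [-66.3 -47.4] len 86.4 ang -139.4
rect ((-51.72227096557617, -2.954517364501953), (96.03193664550781, 105.01496124267578), 82.8653335571289)
```

Request:
apply_moves(
  increments=[
    {"jaw": 0.545,"dx": 0,"dy": 0,"dz": 0.001,"rx": 0.002,"ry": 0,"rz": 0},
    {"jaw": 0.545,"dx": 0,"dy": 0,"dz": 0.001,"rx": 0.004,"ry": 0,"rz": 0},
    {"jaw": 0.545,"dx": 0,"dy": 0,"dz": 0.001,"rx": 0.004,"ry": 0,"rz": -0.005},
    {"jaw": 0.545,"dx": 0,"dy": 0,"dz": 0.001,"rx": 0.004,"ry": 0,"rz": -0.01},
    {"jaw": 0.545,"dx": 0,"dy": 0,"dz": 0.001,"rx": 0.004,"ry": 0,"rz": -0.015},
    {"jaw": 0.545,"dx": 0,"dy": 0,"dz": 0.001,"rx": 0.004,"ry": 0,"rz": -0.02},
    {"jaw": 0.545,"dx": 0,"dy": 0,"dz": 0.001,"rx": 0.004,"ry": 0,"rz": -0.025},
    {"jaw": 0.545,"dx": 0,"dy": 0,"dz": 0.001,"rx": 0.004,"ry": 0,"rz": -0.03},
    {"jaw": 0.545,"dx": 0,"dy": 0,"dz": 0.001,"rx": 0.004,"ry": 0,"rz": -0.035},
    {"jaw": 0.545,"dx": 0,"dy": 0,"dz": 0.001,"rx": 0.004,"ry": 0,"rz": -0.04},
    {"jaw": 0.545,"dx": 0,"dy": 0,"dz": 0.001,"rx": 0.004,"ry": 0,"rz": -0.04},
  ],
)

```text
time: 10.7
position: [0.5388, -0.0851, 0.0349]
ee_rot: [[-0.052, 0.999, -0.005], [0.999, 0.052, -0.003], [-0.002, -0.006, -1.0]]
force: [-0.1, -2.6, 10.4]
width: 0.0401
gripper_force: 5.2
```

```bash
python3 look2.py 5
```

```text
t 10.7 pos [ 0.5388 -0.0851  0.0349] jig [-58.6   0.3] tilt [-0.005 -0.003] yaw-jig -0.0601 F [-0.1 -2.6 10.4] Ft [ -2.6  -0.3 -10.4] M [-0.27 -0.55  0.09] w 0.0401
tool-y z -0.0056
[-67.6 -48. ] -> [-80.8 -47.8] len 13.2 ang 178.9
[-82.5 -47.5] -> [-94.1 -45.3] len 11.8 ang 169.3
[-94.1 -45.3] -> [-104.4  -42.5] len 10.6 ang 164.5
[-108.   -36.3] -> [-107.5  -27. ] len 9.3 ang 87.0
[-107.5  -27. ] -> [-100.    34.4] len 61.9 ang 83.0
[-100.    34.4] -> [-97.8  46.4] len 12.1 ang 79.8
[-91.5  49.6] -> [-82.3  48.8] len 9.2 ang -5.0
[-82.3  48.8] -> [-9.2 39.6] len 73.7 ang -7.2
[-9.2 39.6] -> [-3.9 38.9] len 5.3 ang -7.5
[-0.8 36. ] -> [ 3.5 24.7] len 12.1 ang -69.3
[ 3.1 22.2] -> [ 0.8 10.8] len 11.6 ang -101.4
[ 0.8 10.8] -> [-65.  -46.7] len 87.4 ang -138.9
rect ((-52.341529846191406, -3.152446746826172), (95.59640502929688, 103.86246490478516), 82.84044647216797)
```

Request:
apply_moves(
  increments=[
    {"jaw": 0.545,"dx": 0,"dy": 0,"dz": 0.002,"rx": -0.0015,"ry": 0,"rz": 0},
    {"jaw": 0.545,"dx": 0,"dy": 0,"dz": 0.004,"rx": -0.003,"ry": 0,"rz": 0},
    {"jaw": 0.545,"dx": 0,"dy": 0,"dz": 0.004,"rx": -0.003,"ry": 0,"rz": 0},
  ],
)

```text
time: 11.05
position: [0.5386, -0.085, 0.0348]
ee_rot: [[-0.052, 0.999, 0.004], [0.999, 0.052, -0.002], [-0.003, 0.004, -1.0]]
force: [-2.0, -2.1, 15.9]
width: 0.0399
gripper_force: 8.2
```

```bash
python3 -c "
from h import *
st();print(np.array(r.read_state()['ee_rot'])[2])"
```

```text
t 11.05 pos [ 0.5386 -0.085   0.0348] jig [-58.5   0.5] tilt [ 0.004 -0.002] yaw-jig -0.0603 F [-2.  -2.1 15.9] Ft [ -2.   -2.  -15.9] M [ 0.6  -0.39 -0.02] w 0.0399
[-0.00254075  0.00375441 -0.99998972]
```

Request:
apply_moves(
  increments=[
    {"jaw": 0.545,"dx": 0,"dy": -0.001,"dz": 0,"rx": 0.001,"ry": 0,"rz": 0},
    {"jaw": 0.545,"dx": 0,"dy": -0.001,"dz": 0,"rx": 0.001,"ry": 0,"rz": -0.005},
    {"jaw": 0.545,"dx": 0,"dy": -0.001,"dz": 0,"rx": 0.001,"ry": 0,"rz": -0.01},
    {"jaw": 0.545,"dx": 0,"dy": -0.001,"dz": 0,"rx": 0.001,"ry": 0,"rz": -0.015},
    {"jaw": 0.545,"dx": 0,"dy": -0.001,"dz": 0,"rx": 0.001,"ry": 0,"rz": -0.02},
    {"jaw": 0.545,"dx": 0,"dy": -0.001,"dz": 0,"rx": 0.001,"ry": 0,"rz": -0.025},
    {"jaw": 0.545,"dx": 0,"dy": -0.001,"dz": 0,"rx": 0.001,"ry": 0,"rz": -0.03},
    {"jaw": 0.545,"dx": 0,"dy": -0.001,"dz": 0,"rx": 0.001,"ry": 0,"rz": -0.035},
    {"jaw": 0.545,"dx": 0,"dy": -0.001,"dz": 0,"rx": 0.001,"ry": 0,"rz": -0.04},
    {"jaw": 0.545,"dx": 0,"dy": -0.001,"dz": 0,"rx": 0.001,"ry": 0,"rz": -0.04},
  ],
)

```text
time: 12.05
position: [0.539, -0.0843, 0.0348]
ee_rot: [[-0.177, 0.984, 0.002], [0.984, 0.177, -0.001], [-0.002, 0.002, -1.0]]
force: [-0.4, 0.4, 16.1]
width: 0.04
gripper_force: 7.7
```

```bash
python3 look2.py 6
```

```text
t 12.05 pos [ 0.539  -0.0843  0.0348] jig [-57.8   0.1] tilt [ 0.002 -0.001] yaw-jig 0.0659 F [-0.4  0.4 16.1] Ft [  0.4  -0.3 -16.1] M [0.03 0.07 0.09] w 0.04
tool-y z 0.0018
[-65.2 -47.9] -> [-97.  -47.9] len 31.8 ang 179.9
[-97.  -47.9] -> [-102.6  -46.2] len 5.9 ang 163.1
[-104.8  -45. ] -> [-106.5  -41.3] len 4.1 ang 114.9
[-106.5  -41.3] -> [-104.    -3.9] len 37.4 ang 86.1
[-104.    -3.9] -> [-101.9   23.6] len 27.6 ang 85.8
[-101.9   23.6] -> [-100.8   36.2] len 12.6 ang 84.9
[-100.8   36.2] -> [-99.1  45.7] len 9.7 ang 79.7
[-99.1  45.7] -> [-94.6  48. ] len 5.0 ang 26.9
[-94.6  48. ] -> [-67.6  46.5] len 27.0 ang -3.2
[-67.6  46.5] -> [-16.5  42.6] len 51.3 ang -4.3
[-16.5  42.6] -> [-0.7 40.6] len 15.9 ang -7.4
[ 2.1 35.2] -> [-1.5 15.3] len 20.2 ang -100.2
[-1.5 15.3] -> [-61.2 -45.9] len 85.5 ang -134.3
[-61.2 -45.9] -> [-65.2 -47.9] len 4.4 ang -153.1
rect ((-52.22686004638672, -2.948863983154297), (96.25126647949219, 103.02893829345703), 85.7585678100586)
```

```bash
cat > look3.py <<'E'
from h import *
import sys
st()
p=r.snapshot("top")[0]; np.savez(f"top{sys.argv[1]}.npz",p=p)
R,G,B=[p[...,i].astype(float) for i in range(3)]
c=(G-np.maximum(R,B)); c[:,350:]=0; c[:,:275]=0
k=6;u0,v0=270,180
C=cv2.resize(c.astype(np.float32)[v0:230,u0:350],None,fx=k,fy=k,interpolation=cv2.INTER_CUBIC)
pts=[];bot=[]
for row in range(C.shape[0]):
    i=np.nonzero(C[row]>20)[0]
    if len(i): pts.append((row,i[0]))
for col in range(C.shape[1]):
    i=np.nonzero(C[:,col]>20)[0]
    if len(i): bot.append((i[-1],col))
def cv(P): return np.array([w2j(ray("top",u0+(c+.5)/k-.5,v0+(r_+.5)/k-.5,.013)) for r_,c in P])
w=cv(pts); print("front by y:"); 
for y in range(-45,50,8):
    m=(w[:,1]>=y)&(w[:,1]<y+8)
    if m.any(): print(y+4,round(np.median(w[m,0]),1),end="; ")
w=cv(bot); print("\n+y edge by x:")
for x in range(-110,80,8):
    m=(w[:,0]>=x)&(w[:,0]<x+8)
    if m.any(): print(x+4,round(np.median(w[m,1]),1),end="; ")
print()
E
python3 look3.py 6
```

```text
t 12.1 pos [ 0.5389 -0.0843  0.0348] jig [-57.8   0.1] tilt [ 0.002 -0.001] yaw-jig 0.0656 F [-0.6  0.  15.5] Ft [  0.1  -0.6 -15.5] M [0.06 0.06 0.09] w 0.0402
front by y:
-33 -6.4; -25 -4.8; -17 -4.3; -9 -3.6; -1 -3.6; 7 -2.1; 15 -1.8; 23 -1.8; 31 -1.9; 39 -4.5; 47 -7.7; 
+y edge by x:
-82 39.3; -74 41.5; -66 42.1; -58 43.0; -50 43.0; -42 40.0; -34 44.2; -26 45.0; -18 44.1; -10 43.5; -2 33.2;
```

Request:
apply_moves(
  increments=[
    {"jaw": 0.545,"dx": 0,"dy": 0,"dz": 0,"rx": 0,"ry": 0,"rz": -0.005},
    {"jaw": 0.545,"dx": 0,"dy": 0,"dz": 0,"rx": 0,"ry": 0,"rz": -0.01},
    {"jaw": 0.545,"dx": 0,"dy": 0,"dz": 0,"rx": 0,"ry": 0,"rz": -0.015},
    {"jaw": 0.545,"dx": 0,"dy": 0,"dz": 0,"rx": 0,"ry": 0,"rz": -0.02},
    {"jaw": 0.545,"dx": 0,"dy": 0,"dz": 0,"rx": 0,"ry": 0,"rz": -0.025},
    {"jaw": 0.545,"dx": 0,"dy": 0,"dz": 0,"rx": 0,"ry": 0,"rz": -0.025},
  ],
)

```text
time: 12.75
position: [0.539, -0.0842, 0.0348]
ee_rot: [[-0.254, 0.967, 0.002], [0.967, 0.254, -0.001], [-0.002, 0.002, -1.0]]
force: [-0.1, 0.8, 15.0]
width: 0.0397
gripper_force: 7.7
```

```bash
python3 look3.py 7; python3 look2.py 7 | grep -E "rect|-> .* len [2-9][0-9]"
```

```text
t 12.75 pos [ 0.539  -0.0842  0.0348] jig [-57.7   0.1] tilt [ 0.002 -0.001] yaw-jig 0.1445 F [-0.1  0.8 15. ] Ft [  0.8   0.2 -15. ] M [0.02 0.08 0.14] w 0.0397
front by y:
-33 -6.4; -25 -5.4; -17 -3.9; -9 -3.8; -1 -3.6; 7 -2.1; 15 -1.8; 23 -1.7; 31 -1.9; 39 -3.4; 
+y edge by x:
-82 38.8; -74 40.9; -66 42.3; -58 43.3; -50 42.2; -34 45.5; -26 45.1; -18 44.1; -10 43.1; -2 39.2; 
[-61.7 -48.5] -> [-97.  -47.9] len 35.3 ang 179.0
[-106.9  -40.4] -> [-101.9   30.2] len 70.7 ang 85.9
[-95.3  47.6] -> [-67.   46.8] len 28.3 ang -1.8
[-67.   46.8] -> [-16.5  42.6] len 50.7 ang -4.7
[-2.2 15. ] -> [-59.7 -47.5] len 84.9 ang -132.6
rect ((-52.39527130126953, -2.678466796875), (96.56491088867188, 103.4296875), 85.89826202392578)
```

The two-finger press has too little torque to turn the board in place. I'll press on its rear third instead and swing the rear towards -y.

```bash
python3 - <<'E'
from h import *
st(); w=j2w(-83,2.6); inc([*w,.043],J[2]-.07)
E
```

```text
t 12.85 pos [ 0.539  -0.0842  0.0348] jig [-57.7   0.1] tilt [ 0.002 -0.001] yaw-jig 0.1441 F [-0.   1.3 15.2] Ft [  1.3   0.3 -15.2] M [0.01 0.06 0.15] w 0.0402
d [-0.0822 -0.0203 -0.0273] r [0.0006 0.0005 0.0682]
```

Request:
apply_moves(
  increments=[
    {"jaw": 0.545,"dx": 0,"dy": 0,"dz": -0.02,"rx": 0,"ry": 0,"rz": 0},
    {"jaw": 0.545,"dx": 0,"dy": 0,"dz": -0.042,"rx": 0,"ry": 0,"rz": 0},
    {"jaw": 0.545,"dx": -0.05,"dy": -0.012,"dz": -0.042,"rx": 0,"ry": 0,"rz": 0.04},
    {"jaw": 0.545,"dx": -0.082,"dy": -0.02,"dz": -0.042,"rx": 0,"ry": 0,"rz": 0.068},
    {"jaw": 0.545,"dx": -0.082,"dy": -0.02,"dz": -0.042,"rx": 0,"ry": 0,"rz": 0.068},
    {"jaw": 0.545,"dx": -0.082,"dy": -0.02,"dz": -0.042,"rx": 0,"ry": 0,"rz": 0.068},
    {"jaw": 0.545,"dx": -0.082,"dy": -0.02,"dz": -0.042,"rx": 0,"ry": 0,"rz": 0.068},
  ],
)

```text
time: 13.55
position: [0.5364, -0.1086, 0.0425]
ee_rot: [[-0.045, 0.999, -0.007], [0.999, 0.045, 0.001], [0.001, -0.007, -1.0]]
force: [-0.6, 0.5, -0.4]
width: 0.0397
gripper_force: 0.0
```

```bash
python3 - <<'E'
from h import *
st(); w=j2w(-83,2.6); inc([*w,.036],J[2]-.07)
E
```

```text
t 13.55 pos [ 0.5364 -0.1086  0.0425] jig [-81.7   5.4] tilt [-0.007  0.001] yaw-jig -0.0673 F [-0.6  0.5 -0.4] Ft [ 0.5 -0.6  0.4] M [-0.07 -0.   -0.01] w 0.0397
d [-0.0038  0.0097  0.0215] r [-0.0021 -0.0003  0.0008]
```

Request:
apply_moves(
  increments=[
    {"jaw": 0.545,"dx": -0.004,"dy": 0.008,"dz": 0.01,"rx": 0,"ry": 0,"rz": 0},
    {"jaw": 0.545,"dx": -0.004,"dy": 0.008,"dz": 0.018,"rx": 0,"ry": 0,"rz": 0},
    {"jaw": 0.545,"dx": -0.004,"dy": 0.008,"dz": 0.022,"rx": 0,"ry": 0,"rz": 0},
    {"jaw": 0.545,"dx": -0.004,"dy": 0.008,"dz": 0.026,"rx": 0,"ry": 0,"rz": 0},
    {"jaw": 0.545,"dx": -0.004,"dy": 0.008,"dz": 0.03,"rx": 0,"ry": 0,"rz": 0},
    {"jaw": 0.545,"dx": -0.004,"dy": 0.008,"dz": 0.034,"rx": 0,"ry": 0,"rz": 0},
    {"jaw": 0.545,"dx": -0.004,"dy": 0.008,"dz": 0.036,"rx": 0,"ry": 0,"rz": 0},
    {"jaw": 0.545,"dx": -0.004,"dy": 0.008,"dz": 0.036,"rx": 0,"ry": 0,"rz": 0},
  ],
)

```text
time: 14.35
position: [0.5402, -0.1103, 0.0348]
ee_rot: [[-0.043, 0.999, -0.003], [0.999, 0.043, -0.0], [-0.0, -0.003, -1.0]]
force: [-3.0, 1.1, 10.9]
width: 0.0398
gripper_force: 5.8
```

```bash
python3 -c "
from h import *
st();print(np.array(r.read_state()['ee_rot'])[2])"
```

```text
t 14.35 pos [ 0.5402 -0.1103  0.0348] jig [-83.8   1.8] tilt [-0.003 -0.   ] yaw-jig -0.069 F [-3.   1.1 10.9] Ft [  1.2  -3.  -10.9] M [ 0.26  0.16 -0.05] w 0.0398
[-3.34464473e-04 -2.56983372e-03 -9.99996642e-01]
```

Request:
apply_moves(
  increments=[
    {"jaw": 0.545,"dx": 0,"dy": 0,"dz": 0.002,"rx": -0.002,"ry": 0,"rz": 0},
    {"jaw": 0.545,"dx": 0,"dy": 0.003,"dz": 0.002,"rx": -0.002,"ry": 0,"rz": -0.003},
    {"jaw": 0.545,"dx": 0,"dy": 0.007,"dz": 0.002,"rx": -0.002,"ry": 0,"rz": -0.007},
    {"jaw": 0.545,"dx": 0,"dy": 0.011,"dz": 0.002,"rx": -0.002,"ry": 0,"rz": -0.011},
    {"jaw": 0.545,"dx": 0,"dy": 0.015,"dz": 0.002,"rx": -0.002,"ry": 0,"rz": -0.015},
    {"jaw": 0.545,"dx": 0,"dy": 0.019,"dz": 0.002,"rx": -0.002,"ry": 0,"rz": -0.019},
    {"jaw": 0.545,"dx": 0,"dy": 0.022,"dz": 0.002,"rx": -0.002,"ry": 0,"rz": -0.022},
    {"jaw": 0.545,"dx": 0,"dy": 0.022,"dz": 0.002,"rx": -0.002,"ry": 0,"rz": -0.022},
  ],
)

```text
time: 15.15
position: [0.5467, -0.1105, 0.0348]
ee_rot: [[-0.112, 0.994, 0.003], [0.994, 0.112, -0.001], [-0.001, 0.003, -1.0]]
force: [-4.1, -0.7, 13.8]
width: 0.04
gripper_force: 7.3
```

```bash
python3 look3.py 8; python3 look2.py 8 | grep -E "rect|-> .* len [2-9][0-9]"
```

```text
t 15.15 pos [ 0.5467 -0.1105  0.0348] jig [-84.8  -4.6] tilt [ 0.003 -0.001] yaw-jig 0.0001 F [-4.1 -0.7 13.8] Ft [ -0.3  -4.1 -13.8] M [ 0.95  0.03 -0.03] w 0.04
front by y:
-41 -27.4; -33 -21.4; -25 -18.7; -17 -14.7; -9 -11.8; -1 -8.0; 7 -5.5; 15 -5.5; 23 -5.0; 31 -5.6; 39 -5.8; 
+y edge by x:
-106 33.2; -98 35.9; -90 37.5; -82 37.9; -74 37.2; -66 33.3; -58 40.0; -50 41.3; -42 40.9; -34 41.5; -26 41.7; -18 41.0; -10 40.3; -2 29.6; 
[-103.7  -35.3] -> [-105.    -3.4] len 32.0 ang 92.4
[-105.    -3.4] -> [-105.7   28.2] len 31.6 ang 91.3
[-95.1  39.1] -> [-70.6  39.5] len 24.5 ang 1.0
[-70.6  39.5] -> [-48.2  39.8] len 22.3 ang 0.8
[-48.2  39.8] -> [-19.2  40.1] len 29.0 ang 0.6
[-2.7 35. ] -> [-4.2  9.4] len 25.7 ang -93.3
[-6.7 -6.8] -> [-88.7 -51.7] len 93.5 ang -151.2
rect ((-53.58841323852539, -6.492198944091797), (103.07350158691406, 92.52803802490234), 0.9621824026107788)
```

Request:
apply_moves(
  increments=[
    {"jaw": 0.545,"dx": 0,"dy": -0.003,"dz": -0.02,"rx": 0,"ry": 0,"rz": 0},
    {"jaw": 0.545,"dx": 0,"dy": -0.003,"dz": -0.036,"rx": 0,"ry": 0,"rz": 0},
    {"jaw": 0.545,"dx": 0.07,"dy": -0.005,"dz": -0.036,"rx": 0,"ry": 0,"rz": 0},
    {"jaw": 0.545,"dx": 0.139,"dy": -0.005,"dz": -0.036,"rx": 0,"ry": 0,"rz": 0},
    {"jaw": 0.545,"dx": 0.139,"dy": -0.005,"dz": -0.036,"rx": 0,"ry": 0,"rz": 0},
    {"jaw": 0.545,"dx": 0.139,"dy": -0.005,"dz": -0.036,"rx": 0,"ry": 0,"rz": 0},
    {"jaw": 0.545,"dx": 0.139,"dy": -0.005,"dz": -0.036,"rx": 0,"ry": 0,"rz": 0},
  ],
)

```text
time: 15.95
position: [0.5394, -0.0693, 0.042]
ee_rot: [[-0.112, 0.994, -0.0], [0.994, 0.112, 0.0], [0.0, -0.0, -1.0]]
force: [-0.7, -0.6, -0.1]
width: 0.0406
gripper_force: 0.0
```

```bash
python3 - <<'E'
from h import *
st(); print(np.array(r.read_state()['ee_rot'])[2]); w=j2w(-43,-3.5); inc([*w,.036],J[2])
E
```

```text
t 15.95 pos [ 0.5394 -0.0693  0.042 ] jig [-42.9  -2. ] tilt [-0.  0.] yaw-jig -0.0006 F [-0.7 -0.6 -0.1] Ft [-0.5 -0.8  0.1] M [-0.13 -0.01 -0.01] w 0.0406
[ 4.42733293e-04 -7.36350908e-05 -9.99999899e-01]
d [-0.0002  0.005   0.02  ] r [-0.     -0.0001 -0.0002]
```

Request:
apply_moves(
  increments=[
    {"jaw": 0.545,"dx": 0,"dy": 0.001,"dz": 0.01,"rx": 0.0005,"ry": 0,"rz": 0},
    {"jaw": 0.545,"dx": 0,"dy": 0.001,"dz": 0.018,"rx": 0.0005,"ry": 0,"rz": 0},
    {"jaw": 0.545,"dx": 0,"dy": 0.001,"dz": 0.022,"rx": 0.0005,"ry": 0,"rz": 0},
    {"jaw": 0.545,"dx": 0,"dy": 0.001,"dz": 0.026,"rx": 0.0005,"ry": 0,"rz": 0},
    {"jaw": 0.545,"dx": 0,"dy": 0,"dz": 0.03,"rx": 0.0005,"ry": 0,"rz": 0},
    {"jaw": 0.545,"dx": 0,"dy": 0,"dz": 0.034,"rx": 0.0005,"ry": 0,"rz": 0},
    {"jaw": 0.545,"dx": 0,"dy": 0,"dz": 0.037,"rx": 0.0005,"ry": 0,"rz": 0},
    {"jaw": 0.545,"dx": 0,"dy": 0,"dz": 0.037,"rx": 0.0005,"ry": 0,"rz": 0},
  ],
)

```text
time: 16.75
position: [0.5406, -0.069, 0.0348]
ee_rot: [[-0.112, 0.994, 0.002], [0.994, 0.112, -0.0], [-0.001, 0.002, -1.0]]
force: [-4.1, 0.1, 15.8]
width: 0.0401
gripper_force: 8.2
```

```bash
python3 -c "
from h import *
st();print(np.array(r.read_state()['ee_rot'])[2])"
```

```text
t 16.75 pos [ 0.5406 -0.069   0.0348] jig [-42.8  -3.3] tilt [ 0.002 -0.   ] yaw-jig -0.0005 F [-4.1  0.1 15.8] Ft [  0.6  -4.  -15.8] M [0.95 0.14 0.06] w 0.0401
[-6.24775857e-04  2.18203477e-03 -9.99997424e-01]
```

Request:
apply_moves(
  increments=[
    {"jaw": 0.545,"dx": 0.002,"dy": -0.003,"dz": 0,"rx": 0,"ry": 0,"rz": 0},
    {"jaw": 0.545,"dx": 0.009,"dy": -0.005,"dz": 0,"rx": 0,"ry": 0,"rz": 0},
    {"jaw": 0.545,"dx": 0.016,"dy": -0.007,"dz": 0,"rx": 0,"ry": 0,"rz": 0},
    {"jaw": 0.545,"dx": 0.023,"dy": -0.009,"dz": 0,"rx": 0,"ry": 0,"rz": 0},
    {"jaw": 0.545,"dx": 0.03,"dy": -0.011,"dz": 0,"rx": 0,"ry": 0,"rz": 0},
    {"jaw": 0.545,"dx": 0.037,"dy": -0.011,"dz": 0,"rx": 0,"ry": 0,"rz": 0},
    {"jaw": 0.545,"dx": 0.044,"dy": -0.011,"dz": 0,"rx": 0,"ry": 0,"rz": 0},
    {"jaw": 0.545,"dx": 0.051,"dy": -0.011,"dz": 0,"rx": 0,"ry": 0,"rz": 0},
    {"jaw": 0.545,"dx": 0.058,"dy": -0.011,"dz": 0,"rx": 0,"ry": 0,"rz": 0},
    {"jaw": 0.545,"dx": 0.065,"dy": -0.011,"dz": 0,"rx": 0,"ry": 0,"rz": 0},
  ],
)

```text
time: 17.75
position: [0.5364, -0.0512, 0.0348]
ee_rot: [[-0.111, 0.994, 0.005], [0.994, 0.111, -0.003], [-0.003, 0.005, -1.0]]
force: [0.7, -4.2, 12.4]
width: 0.0402
gripper_force: 6.2
```

```bash
python3 look3.py 9; python3 look2.py 9 | grep -E "rect|-> .* len [2-9][0-9]|tool"
```

```text
t 17.75 pos [ 0.5364 -0.0512  0.0348] jig [-24.6  -1.1] tilt [ 0.005 -0.003] yaw-jig -0.0009 F [ 0.7 -4.2 12.4] Ft [ -4.2   0.3 -12.4] M [ 0.18 -0.66 -0.02] w 0.0402
front by y:
-17 -86.3; -9 -83.5; -1 -82.9; 7 -82.0; 15 -77.3; 23 -75.3; 31 -71.8; 39 -5.1; 
+y edge by x:
-90 36.2; -82 44.9; -74 44.5; -66 40.0; -42 39.0; -34 41.6; -26 41.4; -18 41.3; -10 40.9; -2 39.1; 6 38.3; 14 38.1; 
tool-y z 0.0051
[-28.5 -53.9] -> [-54.1 -54. ] len 25.6 ang -179.9
[-54.1 -54. ] -> [-80.6 -53.4] len 26.5 ang 178.8
[-90.4 -44.6] -> [-89.5 -22.5] len 22.1 ang 87.7
[-89.5 -22.5] -> [-87.4  29.9] len 52.4 ang 87.7
[-80.   42.4] -> [-54.3  42.2] len 25.7 ang -0.3
[-54.3  42.2] -> [-28.   41.2] len 26.4 ang -2.2
[-28.   41.2] -> [-3.8 40.1] len 24.2 ang -2.6
[13.5 10.3] -> [-23.4 -52.5] len 72.8 ang -120.4
rect ((-37.04108428955078, -6.789180755615234), (96.72065734863281, 103.6466293334961), 87.66510772705078)
```

Request:
apply_moves(
  increments=[
    {"jaw": 0.545,"dx": 0,"dy": 0,"dz": 0.002,"rx": 0.0015,"ry": 0,"rz": 0},
    {"jaw": 0.545,"dx": 0.002,"dy": -0.001,"dz": 0.002,"rx": 0.003,"ry": 0,"rz": 0},
    {"jaw": 0.545,"dx": 0.009,"dy": -0.003,"dz": 0.002,"rx": 0.003,"ry": 0,"rz": 0},
    {"jaw": 0.545,"dx": 0.016,"dy": -0.004,"dz": 0.002,"rx": 0.003,"ry": 0,"rz": 0},
    {"jaw": 0.545,"dx": 0.023,"dy": -0.005,"dz": 0.002,"rx": 0.003,"ry": 0,"rz": 0},
    {"jaw": 0.545,"dx": 0.03,"dy": -0.005,"dz": 0.002,"rx": 0.003,"ry": 0,"rz": 0},
    {"jaw": 0.545,"dx": 0.037,"dy": -0.005,"dz": 0.002,"rx": 0.003,"ry": 0,"rz": 0},
    {"jaw": 0.545,"dx": 0.041,"dy": -0.005,"dz": 0.002,"rx": 0.003,"ry": 0,"rz": 0},
  ],
)

```text
time: 18.65
position: [0.534, -0.0395, 0.0348]
ee_rot: [[-0.111, 0.994, -0.002], [0.994, 0.111, -0.004], [-0.004, -0.003, -1.0]]
force: [-1.1, -5.7, 14.5]
width: 0.0401
gripper_force: 7.0
```

```bash
python3 look3.py 10; python3 look2.py 10 | grep -E "rect|-> .* len [2-9][0-9]|tool"
```

```text
t 18.65 pos [ 0.534  -0.0395  0.0348] jig [-12.7  -0. ] tilt [-0.002 -0.004] yaw-jig -0.0011 F [-1.1 -5.7 14.5] Ft [ -5.6  -1.7 -14.5] M [-0.12 -1.08  0.05] w 0.0401
front by y:
-17 -71.7; -9 -68.7; -1 -68.6; 7 -66.4; 15 -65.9; 23 -59.7; 31 -56.2; 39 25.6; 
+y edge by x:
-82 31.1; -74 38.4; -66 45.4; -58 45.3; -26 41.3; -18 41.8; -10 42.2; -2 41.9; 6 41.1; 22 40.9; 30 37.3; 
tool-y z -0.003
[-25.8 -52.6] -> [-50.1 -52. ] len 24.3 ang 178.5
[-78.4 -37.3] -> [-76.8   3.1] len 40.5 ang 87.8
[-76.8   3.1] -> [-75.2  32.7] len 29.7 ang 86.9
[-69.7  44.3] -> [-47.   43.7] len 22.7 ang -1.4
[-47.   43.7] -> [-4.7 41.9] len 42.4 ang -2.5
[-4.7 41.9] -> [19.  40.4] len 23.8 ang -3.5
[27.9 34.7] -> [23.   9.4] len 25.8 ang -100.8
[22.2  7.9] -> [-14.8 -48.1] len 67.1 ang -123.4
rect ((-25.53109359741211, -5.115985870361328), (95.75061798095703, 103.21883392333984), 87.4985122680664)
```

Request:
apply_moves(
  increments=[
    {"jaw": 0.545,"dx": -0.005,"dy": 0,"dz": -0.02,"rx": -0.002,"ry": 0,"rz": 0},
    {"jaw": 0.545,"dx": -0.005,"dy": 0,"dz": -0.036,"rx": -0.002,"ry": 0,"rz": 0},
    {"jaw": 0.545,"dx": 0.05,"dy": 0.004,"dz": -0.036,"rx": -0.002,"ry": 0,"rz": 0.01},
    {"jaw": 0.545,"dx": 0.053,"dy": 0.006,"dz": -0.036,"rx": -0.002,"ry": 0,"rz": 0.014},
    {"jaw": 0.545,"dx": 0.053,"dy": 0.006,"dz": -0.036,"rx": -0.002,"ry": 0,"rz": 0.014},
    {"jaw": 0.545,"dx": 0.053,"dy": 0.006,"dz": -0.036,"rx": -0.002,"ry": 0,"rz": 0.014},
  ],
)

```text
time: 19.35
position: [0.5309, -0.0218, 0.0408]
ee_rot: [[-0.069, 0.998, -0.006], [0.998, 0.069, -0.0], [0.0, -0.006, -1.0]]
force: [-0.6, -0.3, -0.6]
width: 0.0399
gripper_force: 0.0
```

```bash
python3 - <<'E'
from h import *
st(); print(np.array(r.read_state()['ee_rot'])[2]); w=j2w(4,-2); inc([*w,.036],J[2]-.043)
E
```

```text
t 19.35 pos [ 0.5309 -0.0218  0.0408] jig [5.2 1.1] tilt [-0.006 -0.   ] yaw-jig -0.0435 F [-0.6 -0.3 -0.6] Ft [-0.3 -0.6  0.6] M [-0.06 -0.05  0.02] w 0.0399
[ 2.98893199e-04 -5.54407975e-03 -9.99984587e-01]
d [-0.0034  0.0105  0.0159] r [-0.0018 -0.0001 -0.0002]
```

Request:
apply_moves(
  increments=[
    {"jaw": 0.545,"dx": -0.003,"dy": 0.006,"dz": 0.006,"rx": -0.0015,"ry": 0,"rz": 0},
    {"jaw": 0.545,"dx": -0.003,"dy": 0.006,"dz": 0.012,"rx": -0.0015,"ry": 0,"rz": 0},
    {"jaw": 0.545,"dx": -0.003,"dy": 0.006,"dz": 0.016,"rx": -0.0015,"ry": 0,"rz": 0},
    {"jaw": 0.545,"dx": -0.003,"dy": 0.006,"dz": 0.02,"rx": -0.0015,"ry": 0,"rz": 0},
    {"jaw": 0.545,"dx": -0.003,"dy": 0.004,"dz": 0.024,"rx": -0.0015,"ry": 0,"rz": 0},
    {"jaw": 0.545,"dx": -0.003,"dy": 0.003,"dz": 0.028,"rx": -0.0015,"ry": 0,"rz": 0},
    {"jaw": 0.545,"dx": -0.003,"dy": 0.002,"dz": 0.031,"rx": -0.0015,"ry": 0,"rz": 0},
    {"jaw": 0.545,"dx": -0.003,"dy": 0.002,"dz": 0.031,"rx": -0.0015,"ry": 0,"rz": 0},
  ],
)

```text
time: 20.15
position: [0.5329, -0.0225, 0.0348]
ee_rot: [[-0.068, 0.998, 0.003], [0.998, 0.068, 0.0], [-0.0, 0.003, -1.0]]
force: [-3.3, 0.5, 13.2]
width: 0.04
gripper_force: 6.2
```

```bash
python3 -c "
from h import *
st();print(np.array(r.read_state()['ee_rot'])[2])"
```

```text
t 20.15 pos [ 0.5329 -0.0225  0.0348] jig [ 4.3 -0.8] tilt [0.003 0.   ] yaw-jig -0.0441 F [-3.3  0.5 13.2] Ft [  0.8  -3.2 -13.3] M [0.7  0.07 0.02] w 0.04
[-6.79815948e-05  3.28962917e-03 -9.99994587e-01]
```

Request:
apply_moves(
  increments=[
    {"jaw": 0.545,"dx": 0,"dy": -0.003,"dz": 0.001,"rx": 0.0003,"ry": 0,"rz": 0},
    {"jaw": 0.545,"dx": 0,"dy": -0.006,"dz": 0.001,"rx": 0.0003,"ry": 0,"rz": -0.003},
    {"jaw": 0.545,"dx": 0,"dy": -0.009,"dz": 0.001,"rx": 0.0003,"ry": 0,"rz": -0.007},
    {"jaw": 0.545,"dx": 0,"dy": -0.012,"dz": 0.001,"rx": 0.0003,"ry": 0,"rz": -0.011},
    {"jaw": 0.545,"dx": 0,"dy": -0.016,"dz": 0.001,"rx": 0.0003,"ry": 0,"rz": -0.015},
    {"jaw": 0.545,"dx": 0,"dy": -0.016,"dz": 0.001,"rx": 0.0003,"ry": 0,"rz": -0.015},
  ],
)

```text
time: 20.75
position: [0.5296, -0.0229, 0.0349]
ee_rot: [[-0.116, 0.993, 0.006], [0.993, 0.116, -0.0], [-0.001, 0.006, -1.0]]
force: [2.4, 0.1, 9.0]
width: 0.04
gripper_force: 4.8
```

```bash
python3 look3.py 11; python3 look2.py 11 | grep -E "rect|-> .* len [2-9][0-9]|tool"
```

```text
t 20.75 pos [ 0.5296 -0.0229  0.0349] jig [4.3 2.6] tilt [ 0.006 -0.   ] yaw-jig 0.0034 F [2.4 0.1 9. ] Ft [-0.2  2.5 -9. ] M [-0.36 -0.06 -0.03] w 0.04
front by y:
-41 -68.9; -33 -67.0; -25 -62.8; -17 -63.3; -9 -51.2; -1 -49.4; 7 -49.8; 15 -46.8; 23 -42.8; 31 -42.4; 39 10.8; 47 19.0; 
+y edge by x:
-82 42.3; -74 44.3; -66 45.3; -58 45.2; -50 44.8; -42 44.4; -10 44.5; -2 45.4; 6 45.7; 14 46.0; 22 44.3; 
tool-y z 0.0063
[-21.4 -51.5] -> [-50.8 -52.3] len 29.4 ang -178.5
[-76.4 -43.2] -> [-77.5   9.5] len 52.7 ang 91.2
[-48.1  44.3] -> [-16.1  45. ] len 32.0 ang 1.3
[-16.1  45. ] -> [11.9 44.7] len 28.0 ang -0.7
[24.9 26.4] -> [ 12.7 -15.5] len 43.6 ang -106.1
[ 12.7 -15.5] -> [  2.  -46.7] len 33.0 ang -108.9
rect ((-25.68006134033203, -3.4766006469726562), (103.09193420410156, 96.59209442138672), 1.1753827333450317)
```

Request:
apply_moves(
  increments=[
    {"jaw": 0.545,"dx": 0,"dy": 0.002,"dz": 0.004,"rx": 0.001,"ry": 0,"rz": 0},
    {"jaw": 0.545,"dx": 0.003,"dy": 0.003,"dz": 0.006,"rx": 0.0015,"ry": 0,"rz": 0},
    {"jaw": 0.545,"dx": 0.009,"dy": 0.003,"dz": 0.006,"rx": 0.002,"ry": 0,"rz": 0},
    {"jaw": 0.545,"dx": 0.015,"dy": 0.003,"dz": 0.006,"rx": 0.002,"ry": 0,"rz": 0},
    {"jaw": 0.545,"dx": 0.021,"dy": 0.003,"dz": 0.006,"rx": 0.002,"ry": 0,"rz": 0},
    {"jaw": 0.545,"dx": 0.027,"dy": 0.003,"dz": 0.006,"rx": 0.002,"ry": 0,"rz": 0},
    {"jaw": 0.545,"dx": 0.033,"dy": 0.003,"dz": 0.006,"rx": 0.002,"ry": 0,"rz": 0},
  ],
)

```text
time: 21.55
position: [0.5298, -0.0153, 0.0348]
ee_rot: [[-0.114, 0.993, 0.001], [0.993, 0.114, -0.006], [-0.006, 0.001, -1.0]]
force: [-1.2, -9.0, 16.4]
width: 0.0399
gripper_force: 8.5
```

```bash
python3 look3.py 12; python3 look2.py 12 | grep -E "rect|-> .* len [2-9][0-9]|tool"
```

```text
t 21.55 pos [ 0.5298 -0.0153  0.0348] jig [11.8  1.5] tilt [ 0.001 -0.006] yaw-jig 0.0019 F [-1.2 -9.  16.4] Ft [ -8.9  -2.3 -16.3] M [ 0.39 -1.62  0.06] w 0.0399
front by y:
-41 -56.6; -33 -55.9; -25 -49.3; -17 -42.8; -9 -39.3; -1 -39.2; 7 -38.2; 15 -36.6; 23 -31.5; 31 -31.1; 39 19.8; 47 19.1; 
+y edge by x:
-74 42.4; -66 43.6; -58 45.1; -50 44.7; -42 44.1; -34 45.1; -26 43.4; -2 41.7; 6 43.7; 14 44.1; 22 43.2; 
tool-y z 0.0007
[  4.  -50.5] -> [-21.4 -51.5] len 25.4 ang -177.7
[-21.4 -51.5] -> [-65.4 -52.7] len 44.0 ang -178.5
[-69.5 -27.1] -> [-69.9  33.3] len 60.4 ang 90.4
[-62.3  43.7] -> [11.2 44.4] len 73.5 ang 0.5
[31.5 26.3] -> [ 19.4 -20.3] len 48.2 ang -104.6
[ 19.4 -20.3] -> [  9.3 -47.8] len 29.3 ang -110.2
rect ((-18.07806396484375, -4.088981628417969), (103.24870300292969, 96.36490631103516), 0.5058432817459106)
```

Request:
apply_moves(
  increments=[
    {"jaw": 0.545,"dx": -0.004,"dy": -0.002,"dz": 0,"rx": 0,"ry": 0,"rz": 0},
    {"jaw": 0.545,"dx": -0.004,"dy": -0.005,"dz": 0,"rx": 0,"ry": 0,"rz": 0},
    {"jaw": 0.545,"dx": 0,"dy": -0.006,"dz": 0,"rx": 0,"ry": 0,"rz": 0},
    {"jaw": 0.545,"dx": 0.004,"dy": -0.006,"dz": 0,"rx": 0,"ry": 0,"rz": 0},
    {"jaw": 0.545,"dx": 0.008,"dy": -0.006,"dz": 0,"rx": 0,"ry": 0,"rz": 0},
    {"jaw": 0.545,"dx": 0.012,"dy": -0.006,"dz": 0,"rx": 0,"ry": 0,"rz": 0},
  ],
)

```text
time: 22.25
position: [0.5279, -0.0111, 0.0347]
ee_rot: [[-0.115, 0.993, 0.002], [0.993, 0.115, -0.004], [-0.004, 0.002, -1.0]]
force: [0.6, -4.5, 16.6]
width: 0.0402
gripper_force: 8.0
```

```bash
python3 look3.py 13; python3 look2.py 13 | grep -E "rect|-> .* len [2-9][0-9]|tool"
```

```text
t 22.25 pos [ 0.5279 -0.0111  0.0347] jig [16.1  2.9] tilt [ 0.002 -0.004] yaw-jig 0.0023 F [ 0.6 -4.5 16.6] Ft [ -4.6   0.1 -16.6] M [ 0.   -0.93  0.  ] w 0.0402
front by y:
-41 -52.3; -33 -52.9; -25 -45.4; -17 -39.2; -9 -35.1; -1 -34.9; 7 -34.3; 15 -31.6; 23 -28.0; 31 -30.1; 39 22.9; 47 25.1; 
+y edge by x:
-66 45.4; -58 45.5; -50 45.3; -42 46.4; -34 46.1; -26 45.2; 6 44.8; 14 46.1; 22 45.7; 
tool-y z 0.0019
[ 10.9 -49.4] -> [-21.4 -51.5] len 32.4 ang -176.2
[-35.5 -51.6] -> [-62.1 -51. ] len 26.6 ang 178.8
[-64.8 -35.1] -> [-65.8  33.1] len 68.2 ang 90.8
[-59.9  43.8] -> [-22.   45.4] len 38.0 ang 2.4
[36.4 26.5] -> [ 14.4 -46.4] len 76.2 ang -106.8
rect ((-14.050457000732422, -2.9544754028320312), (102.48766326904297, 96.88565063476562), 0.8111839294433594)
```

Request:
apply_moves(
  increments=[
    {"jaw": 0.545,"dx": 0.004,"dy": 0,"dz": 0.002,"rx": 0,"ry": 0,"rz": 0},
    {"jaw": 0.545,"dx": 0.009,"dy": 0.001,"dz": 0.003,"rx": 0,"ry": 0,"rz": 0},
    {"jaw": 0.545,"dx": 0.014,"dy": 0.002,"dz": 0.003,"rx": 0,"ry": 0,"rz": 0},
    {"jaw": 0.545,"dx": 0.019,"dy": 0.003,"dz": 0.003,"rx": 0,"ry": 0,"rz": 0},
    {"jaw": 0.545,"dx": 0.024,"dy": 0.003,"dz": 0.003,"rx": 0,"ry": 0,"rz": 0},
    {"jaw": 0.545,"dx": 0.029,"dy": 0.003,"dz": 0.003,"rx": 0,"ry": 0,"rz": 0},
    {"jaw": 0.545,"dx": 0.034,"dy": 0.003,"dz": 0.003,"rx": 0,"ry": 0,"rz": 0},
    {"jaw": 0.545,"dx": 0.039,"dy": 0.003,"dz": 0.003,"rx": 0,"ry": 0,"rz": 0},
  ],
)

```text
time: 23.15
position: [0.5273, -0.0003, 0.0347]
ee_rot: [[-0.114, 0.993, 0.002], [0.993, 0.114, -0.006], [-0.006, 0.001, -1.0]]
force: [-2.1, -8.8, 21.4]
width: 0.0401
gripper_force: 10.5
```

```bash
python3 look2.py 14 | grep -E "pos|rect|-> .* len [2-9][0-9]|tool"
```

```text
t 23.15 pos [ 5.273e-01 -3.000e-04  3.470e-02] jig [26.9  2.2] tilt [ 0.002 -0.006] yaw-jig 0.0017 F [-2.1 -8.8 21.4] Ft [ -8.7  -3.1 -21.3] M [ 0.7  -1.45 -0.  ] w 0.0401
tool-y z 0.0015
[ 22.9 -48.1] -> [ -5.9 -50.8] len 28.9 ang -174.6
[-54.5 -37.9] -> [-55.3  32.9] len 70.8 ang 90.6
[-32.1  44.7] -> [ 4.  44.1] len 36.1 ang -1.0
[47.6 24.2] -> [ 36.1 -15.3] len 41.2 ang -106.3
[ 36.1 -15.3] -> [ 24.4 -46.1] len 32.9 ang -110.8
rect ((-3.2737884521484375, -3.277538299560547), (103.17943572998047, 96.51179504394531), 0.6390771269798279)
```

Request:
apply_moves(
  increments=[
    {"jaw": 0.545,"dx": 0.005,"dy": -0.001,"dz": -0.001,"rx": 0,"ry": 0,"rz": 0},
    {"jaw": 0.545,"dx": 0.01,"dy": -0.002,"dz": -0.002,"rx": 0,"ry": 0,"rz": 0},
    {"jaw": 0.545,"dx": 0.015,"dy": -0.002,"dz": -0.002,"rx": 0,"ry": 0,"rz": 0},
    {"jaw": 0.545,"dx": 0.02,"dy": -0.002,"dz": -0.002,"rx": 0,"ry": 0,"rz": 0},
    {"jaw": 0.545,"dx": 0.025,"dy": -0.002,"dz": -0.002,"rx": 0,"ry": 0,"rz": 0},
    {"jaw": 0.545,"dx": 0.03,"dy": -0.002,"dz": -0.002,"rx": 0,"ry": 0,"rz": 0},
    {"jaw": 0.545,"dx": 0.035,"dy": -0.002,"dz": -0.002,"rx": 0,"ry": 0,"rz": 0},
    {"jaw": 0.545,"dx": 0.04,"dy": -0.002,"dz": -0.002,"rx": 0,"ry": 0,"rz": 0},
  ],
)

```text
time: 24.0
position: [0.5258, 0.012, 0.0348]
ee_rot: [[-0.114, 0.993, 0.003], [0.993, 0.114, -0.005], [-0.005, 0.003, -1.0]]
force: [1.3, -7.2, 17.2]
width: 0.04
gripper_force: 8.4
```

```bash
python3 look2.py 15 | grep -E "pos|rect|-> .* len [2-9][0-9]|tool"
```

```text
t 24.0 pos [0.5258 0.012  0.0348] jig [39.3  2.4] tilt [ 0.003 -0.005] yaw-jig 0.0019 F [ 1.3 -7.2 17.2] Ft [ -7.4   0.5 -17.1] M [-0.01 -1.29  0.07] w 0.04
tool-y z 0.0025
[ 33.5 -47.5] -> [ 10.1 -51. ] len 23.7 ang -171.5
[-42.5 -42.3] -> [-43.  -11.4] len 30.9 ang 90.9
[-43.  -11.4] -> [-42.4  36.2] len 47.5 ang 89.3
[-36.2  44.8] -> [-8.1 46.9] len 28.2 ang 4.2
[-6.3 46.6] -> [21.2 42.7] len 27.8 ang -8.2
[42.9 29.8] -> [ 48.7 -13.7] len 43.9 ang -82.5
[ 48.3 -16.2] -> [ 36.2 -46.1] len 32.3 ang -112.1
rect ((2.8067550659179688, -2.0802650451660156), (91.5988998413086, 97.97097778320312), 0.2524721324443817)
```

Request:
apply_moves(
  increments=[
    {"jaw": 0.545,"dx": 0.005,"dy": 0,"dz": 0.001,"rx": 0,"ry": 0,"rz": 0},
    {"jaw": 0.545,"dx": 0.01,"dy": 0,"dz": 0.001,"rx": 0,"ry": 0,"rz": 0},
    {"jaw": 0.545,"dx": 0.015,"dy": 0,"dz": 0.001,"rx": 0,"ry": 0,"rz": 0},
    {"jaw": 0.545,"dx": 0.02,"dy": 0,"dz": 0.001,"rx": 0,"ry": 0,"rz": 0},
    {"jaw": 0.545,"dx": 0.025,"dy": 0,"dz": 0.001,"rx": 0,"ry": 0,"rz": 0},
    {"jaw": 0.545,"dx": 0.03,"dy": 0,"dz": 0.001,"rx": 0,"ry": 0,"rz": 0},
    {"jaw": 0.545,"dx": 0.035,"dy": 0,"dz": 0.001,"rx": 0,"ry": 0,"rz": 0},
    {"jaw": 0.545,"dx": 0.04,"dy": 0,"dz": 0.001,"rx": 0,"ry": 0,"rz": 0},
    {"jaw": 0.545,"dx": 0.045,"dy": 0,"dz": 0.001,"rx": 0,"ry": 0,"rz": 0},
    {"jaw": 0.545,"dx": 0.05,"dy": 0,"dz": 0.001,"rx": 0,"ry": 0,"rz": 0},
    {"jaw": 0.545,"dx": 0.055,"dy": 0,"dz": 0.001,"rx": 0,"ry": 0,"rz": 0},
    {"jaw": 0.545,"dx": 0.06,"dy": 0,"dz": 0.001,"rx": 0,"ry": 0,"rz": 0},
    {"jaw": 0.545,"dx": 0.065,"dy": 0,"dz": 0.001,"rx": 0,"ry": 0,"rz": 0},
    {"jaw": 0.545,"dx": 0.07,"dy": 0,"dz": 0.001,"rx": 0,"ry": 0,"rz": 0},
  ],
)

```text
time: 25.45
position: [0.5235, 0.0328, 0.0347]
ee_rot: [[-0.114, 0.993, 0.003], [0.993, 0.114, -0.005], [-0.005, 0.003, -1.0]]
force: [0.9, -8.1, 18.5]
width: 0.04
gripper_force: 9.2
```

```bash
python3 look2.py 16 | grep -E "pos|rect|-> .* len [2-9][0-9]|tool"
```

```text
t 25.45 pos [0.5235 0.0328 0.0347] jig [60.3  2.3] tilt [ 0.003 -0.005] yaw-jig 0.0019 F [ 0.9 -8.1 18.5] Ft [ -8.2   0.  -18.5] M [ 0.09 -1.43  0.  ] w 0.04
tool-y z 0.0028
[ 53.6 -46.9] -> [  8.3 -50.7] len 45.5 ang -175.2
[-22.1 -40.1] -> [-21.9  11.8] len 51.9 ang 89.8
[27.6 41.4] -> [51.8 32. ] len 25.9 ang -21.2
[55.  29.1] -> [ 71.4 -15.1] len 47.2 ang -69.7
[ 72.1 -19.6] -> [ 56.9 -45.2] len 29.8 ang -120.6
rect ((25.117916107177734, -2.8548965454101562), (96.75122833251953, 94.11702728271484), 89.77753448486328)
```

Request:
apply_moves(
  increments=[
    {"jaw": 0.545,"dx": 0.004,"dy": 0,"dz": 0,"rx": 0,"ry": 0,"rz": 0},
    {"jaw": 0.545,"dx": 0.008,"dy": 0,"dz": 0,"rx": 0,"ry": 0,"rz": 0},
    {"jaw": 0.545,"dx": 0.012,"dy": 0,"dz": 0,"rx": 0,"ry": 0,"rz": 0},
    {"jaw": 0.545,"dx": 0.016,"dy": 0,"dz": 0,"rx": 0,"ry": 0,"rz": 0},
    {"jaw": 0.545,"dx": 0.02,"dy": 0,"dz": 0,"rx": 0,"ry": 0,"rz": 0},
    {"jaw": 0.545,"dx": 0.024,"dy": 0,"dz": 0,"rx": 0,"ry": 0,"rz": 0},
    {"jaw": 0.545,"dx": 0.028,"dy": 0,"dz": 0,"rx": 0,"ry": 0,"rz": 0},
    {"jaw": 0.545,"dx": 0.032,"dy": 0,"dz": 0,"rx": 0,"ry": 0,"rz": 0},
    {"jaw": 0.545,"dx": 0.036,"dy": 0,"dz": 0,"rx": 0,"ry": 0,"rz": 0},
  ],
)

```text
time: 26.4
position: [0.5223, 0.0436, 0.0347]
ee_rot: [[-0.114, 0.993, 0.003], [0.993, 0.114, -0.004], [-0.005, 0.003, -1.0]]
force: [1.1, -7.1, 17.7]
width: 0.0401
gripper_force: 9.2
```

```bash
python3 look2.py 17 | grep -E "pos|rect|-> .* len [2-9][0-9]|tool"; python3 look3.py 17
```

```text
t 26.4 pos [0.5223 0.0436 0.0347] jig [71.2  2.3] tilt [ 0.003 -0.004] yaw-jig 0.0019 F [ 1.1 -7.1 17.7] Ft [ -7.2   0.3 -17.6] M [ 0.15 -1.47  0.03] w 0.0401
tool-y z 0.0029
[ 56.1 -46.8] -> [  8.3 -50.7] len 48.0 ang -175.4
[-11.1 -32.2] -> [-11.1  19.5] len 51.8 ang 90.0
[-11.1  19.5] -> [-10.6  42.3] len 22.7 ang 88.7
[ 1.8 45.2] -> [22.9 42.4] len 21.3 ang -7.4
[22.9 42.4] -> [67.6 32. ] len 45.9 ang -13.1
[69.8 29.7] -> [ 84.  -14.7] len 46.6 ang -72.3
[ 83.5 -18.6] -> [ 67.  -44.9] len 31.1 ang -122.0
rect ((36.60736846923828, -3.029705047607422), (96.868408203125, 95.42806243896484), 89.97484588623047)
t 26.45 pos [0.5222 0.0438 0.0348] jig [71.4  2.3] tilt [ 0.003 -0.004] yaw-jig 0.002 F [ 0.4 -7.1 18.6] Ft [ -7.2  -0.4 -18.6] M [ 0.07 -1.28 -0.07] w 0.0396
front by y:
-41 18.3; -33 22.6; -25 26.8; -17 24.8; -9 30.2; -1 28.7; 7 33.3; 15 33.5; 23 36.0; 31 36.6; 39 36.2; 
+y edge by x:
-10 44.1; -2 46.1; 6 46.9; 14 46.7; 22 45.2; 30 43.0; 38 36.9; 70 39.2; 78 39.6;
```

Request:
apply_moves(
  increments=[
    {"jaw": 0.545,"dx": 0.003,"dy": 0,"dz": 0,"rx": 0,"ry": 0,"rz": 0},
    {"jaw": 0.545,"dx": 0.006,"dy": 0,"dz": 0,"rx": 0,"ry": 0,"rz": 0},
    {"jaw": 0.545,"dx": 0.008,"dy": 0,"dz": 0,"rx": 0,"ry": 0,"rz": 0},
    {"jaw": 0.545,"dx": 0.01,"dy": 0,"dz": 0,"rx": 0,"ry": 0,"rz": 0},
    {"jaw": 0.545,"dx": 0.012,"dy": 0,"dz": 0,"rx": 0,"ry": 0,"rz": 0},
    {"jaw": 0.545,"dx": 0.014,"dy": 0,"dz": 0,"rx": 0,"ry": 0,"rz": 0},
  ],
)

```text
time: 27.1
position: [0.5218, 0.0478, 0.0347]
ee_rot: [[-0.114, 0.993, 0.003], [0.993, 0.114, -0.004], [-0.005, 0.003, -1.0]]
force: [0.5, -7.9, 18.7]
width: 0.0399
gripper_force: 9.2
```

```bash
python3 look2.py 18 | grep -E "pos|rect|ang (8|9)"
```

```text
t 27.1 pos [0.5218 0.0478 0.0347] jig [75.4  2.4] tilt [ 0.003 -0.004] yaw-jig 0.0019 F [ 0.5 -7.9 18.7] Ft [ -8.   -0.3 -18.7] M [ 0.09 -1.44  0.01] w 0.0399
[ -6.3 -45. ] -> [ -6.9 -32.4] len 12.7 ang 92.5
[ -7.  -28.9] -> [ -7.1 -13.9] len 15.0 ang 90.7
[ -7.1 -13.9] -> [-6.6 25.2] len 39.1 ang 89.3
[-6.6 25.2] -> [-4.9 40.7] len 15.6 ang 83.5
rect ((39.92779541015625, -3.5594406127929688), (95.7943115234375, 93.85718536376953), 89.26421356201172)
```

Not at the stop yet, since the drag force is unchanged. I'll carry on in small steps.

Request:
apply_moves(
  increments=[
    {"jaw": 0.545,"dx": 0.002,"dy": 0,"dz": 0,"rx": 0,"ry": 0,"rz": 0},
    {"jaw": 0.545,"dx": 0.004,"dy": 0,"dz": 0,"rx": 0,"ry": 0,"rz": 0},
    {"jaw": 0.545,"dx": 0.006,"dy": 0,"dz": 0,"rx": 0,"ry": 0,"rz": 0},
    {"jaw": 0.545,"dx": 0.007,"dy": 0,"dz": 0,"rx": 0,"ry": 0,"rz": 0},
  ],
)

```text
time: 27.55
position: [0.5216, 0.0498, 0.0347]
ee_rot: [[-0.114, 0.993, 0.003], [0.993, 0.114, -0.005], [-0.005, 0.003, -1.0]]
force: [1.6, -7.5, 18.7]
width: 0.0402
gripper_force: 9.2
```

```bash
python3 look2.py 19 | grep -E "pos|rect|ang (8|9)"
```

```text
t 27.55 pos [0.5216 0.0498 0.0347] jig [77.4  2.3] tilt [ 0.003 -0.005] yaw-jig 0.002 F [ 1.6 -7.5 18.7] Ft [ -7.7   0.8 -18.7] M [ 0.11 -1.6  -0.08] w 0.0402
[ -3.9 -41.5] -> [ -4.5 -37.1] len 4.5 ang 97.3
[ -4.5 -37.1] -> [ -4.9 -15.1] len 22.0 ang 91.0
[ -4.9 -15.1] -> [-4.9 40.7] len 55.8 ang 90.0
rect ((43.261383056640625, -3.193256378173828), (95.58836364746094, 96.28394317626953), 89.98444366455078)
```

Request:
apply_moves(
  increments=[
    {"jaw": 0.545,"dx": 0.0015,"dy": 0,"dz": 0,"rx": 0,"ry": 0,"rz": 0},
    {"jaw": 0.545,"dx": 0.003,"dy": 0,"dz": 0,"rx": 0,"ry": 0,"rz": 0},
    {"jaw": 0.545,"dx": 0.0045,"dy": 0,"dz": 0,"rx": 0,"ry": 0,"rz": 0},
    {"jaw": 0.545,"dx": 0.006,"dy": 0,"dz": 0,"rx": 0,"ry": 0,"rz": 0},
  ],
)

```text
time: 28.0
position: [0.5215, 0.0503, 0.0347]
ee_rot: [[-0.114, 0.994, 0.004], [0.993, 0.114, -0.007], [-0.008, 0.003, -1.0]]
force: [2.1, -11.5, 18.9]
width: 0.0398
gripper_force: 9.0
```

```bash
python3 look2.py 20 | grep -E "pos|rect|ang (8|9)"
```

```text
t 28.0 pos [0.5215 0.0503 0.0347] jig [77.9  2.3] tilt [ 0.004 -0.007] yaw-jig 0.0015 F [  2.1 -11.5  18.9] Ft [-11.8   0.8 -18.8] M [ 0.14 -2.38 -0.13] w 0.0398
[ -4.6 -41.8] -> [-5.2 11.2] len 53.0 ang 90.6
[-5.2 11.2] -> [-4.6 38.6] len 27.4 ang 88.8
rect ((42.42805099487305, -2.5003128051757812), (94.87972259521484, 95.0390853881836), 0.5939139127731323)
```

The drag force jumped from 7.7 to 11.8 N and the tool advanced only 0.5 mm, so the front edge is on the stop with about 4 N. I'll ease off and lift.

Request:
apply_moves(
  increments=[
    {"jaw": 0.545,"dx": -0.004,"dy": 0,"dz": 0,"rx": 0,"ry": 0,"rz": 0},
    {"jaw": 0.545,"dx": -0.004,"dy": 0,"dz": -0.008,"rx": 0,"ry": 0,"rz": 0},
    {"jaw": 0.545,"dx": -0.006,"dy": 0,"dz": -0.016,"rx": 0,"ry": 0,"rz": 0},
    {"jaw": 0.545,"dx": -0.006,"dy": 0,"dz": -0.05,"rx": 0,"ry": 0,"rz": 0},
    {"jaw": 0.7,"dx": -0.006,"dy": 0,"dz": -0.21,"rx": 0,"ry": 0,"rz": 0},
    {"jaw": 0.7,"dx": -0.006,"dy": 0,"dz": -0.21,"rx": 0,"ry": 0,"rz": 0},
    {"jaw": 0.7,"dx": -0.006,"dy": 0,"dz": -0.21,"rx": 0,"ry": 0,"rz": 0},
  ],
)

```text
time: 28.75
position: [0.5188, 0.0522, 0.0938]
ee_rot: [[-0.115, 0.993, -0.005], [0.993, 0.115, -0.0], [0.0, -0.005, -1.0]]
force: [-0.3, 0.2, -0.3]
width: 0.0264
gripper_force: 0.0
```

```bash
python3 look2.py 21 | grep -E "pos|rect|ang (8|9)"; python3 - <<'E'
from h import *
p=np.load("scene21.npz")["p"]
R,G,B=[p[...,i].astype(int) for i in range(3)]
red=(R>G*2)&(R>B*2)&(R>110); red[:165]=0;red[235:]=0;red[:,:280]=0;red[:,:300]=0;red[:,350:]=0
v,u=np.nonzero(red); print(len(u)); 
if len(u): print(u.min(),u.max(),v.min(),v.max())
print([(x["point"],x["confidence"]) for x in r.spot_point("scene","latch_knob")],[(x["point"],x["confidence"]) for x in r.spot_point("scene","latch_pivot")])
E
```

```text
t 28.75 pos [0.5188 0.0522 0.0938] jig [80.1  4.8] tilt [-0.005 -0.   ] yaw-jig 0.0031 F [-0.3  0.2 -0.3] Ft [ 0.3 -0.3  0.3] M [-0.1  -0.01  0.01] w 0.0264
[ -4.  -46.3] -> [ -4.9 -39.6] len 6.7 ang 97.3
[ -4.9 -39.6] -> [-5.1 -8.3] len 31.4 ang 90.3
[-5.1 -8.3] -> [-4.3 36.5] len 44.7 ang 89.0
rect ((46.85432052612305, -3.9132652282714844), (94.87713623046875, 103.68667602539062), 89.03369903564453)
13
316 324 185 189
[([322.5, 185.1], 0.6)] [([314.3, 185.2], 0.95)]
```

View pics/s21.png

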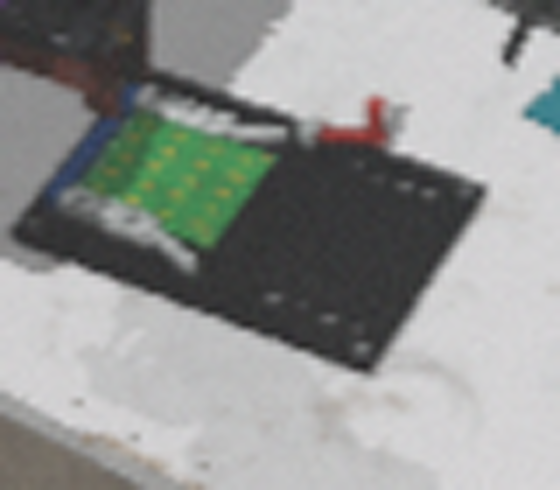

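The board is under both lips with its front edge on the blue stop. The red knob stands at about (323.5,185) in the scene picture and the pivot at (314.5,188).

```bash
python3 - <<'E'
from h import *
p=r.snapshot("top")[0]; np.savez("top22.npz",p=p); 
for z,u,v in((.038,322.5,185.1),(.038,323.5,185.3),(.046,323.4,184)):
    l=w2j(ray("scene",u,v,z)); print("scene knob",l,np.arctan2(-(l[0]+16),l[1]+73))
print("pivot scene",w2j(ray("scene",314.4,187.5,.02)))
R,G,B=[p[...,i].astype(int) for i in range(3)]
red=(R>G*1.6)&(R>B*1.6)&(R>60); red[:160]=0;red[200:]=0;red[:,:295]=0;red[:,345:]=0
v,u=np.nonzero(red); print(list(zip(u,v)))
for q in("latch_knob","latch_pivot"):
    for x in r.spot_point("top",q):
        l=w2j(ray("top",*x["point"],.038 if q[-1]=="b" else .023)); print(q,x["point"],x["confidence"],l)
w=j2w(-56,-86); print("knob w",w)
st()
E
```

```text
scene knob [-49.008703   -91.56872866] 2.083216468567655
scene knob [-53.53993194 -92.42551026] 2.0483162102070334
scene knob [-52.94555633 -92.17295274] 2.04948995245733
pivot scene [-15.5670437  -78.11062768]
[(np.int64(318), np.int64(172)), (np.int64(319), np.int64(172)), (np.int64(318), np.int64(173)), (np.int64(319), np.int64(173)), (np.int64(317), np.int64(174)), (np.int64(318), np.int64(174)), (np.int64(319), np.int64(174)), (np.int64(320), np.int64(174)), (np.int64(316), np.int64(175)), (np.int64(317), np.int64(175)), (np.int64(318), np.int64(175)), (np.int64(319), np.int64(175)), (np.int64(320), np.int64(175)), (np.int64(315), np.int64(176)), (np.int64(316), np.int64(176)), (np.int64(317), np.int64(176)), (np.int64(318), np.int64(176)), (np.int64(319), np.int64(176)), (np.int64(313), np.int64(177)), (np.int64(314), np.int64(177)), (np.int64(315), np.int64(177)), (np.int64(316), np.int64(177)), (np.int64(317), np.int64(177)), (np.int64(318), np.int64(177)), (np.int64(310), np.int64(178)), (np.int64(311), np.int64(178)), (np.int64(312), np.int64(178)), (np.int64(313), np.int64(178)), (np.int64(314), np.int64(178)), (np.int64(315), np.int64(178)), (np.int64(316), np.int64(178)), (np.int64(317), np.int64(178)), (np.int64(310), np.int64(179)), (np.int64(311), np.int64(179)), (np.int64(312), np.int64(179)), (np.int64(313), np.int64(179)), (np.int64(314), np.int64(179)), (np.int64(315), np.int64(179)), (np.int64(310), np.int64(180)), (np.int64(311), np.int64(180)), (np.int64(312), np.int64(180))]
latch_knob [314.4, 174.7] 0.47 [-42.61973605 -83.50062432]
latch_pivot [304.1, 181.9] 0.87 [ -5.93702552 -67.07704012]
knob w [ 0.62431354 -0.0728279 ]
t 29.05 pos [0.5175 0.052  0.091 ] jig [80.1  6.1] tilt [-0.009 -0.   ] yaw-jig 0.0029 F [-0.1 -0.2 -0.9] Ft [-0.1 -0.1  0.9] M [-0.08 -0.09  0.01] w 0.0262
```

```bash
python3 - <<'E'
from h import *
print(r.read_state()["qpos"]); print(w2j(ray("top",319,173.7,.046)))
w=j2w(-55,-88); print(w); inc([*w,.09],J[2]+.36)
E
```

```text
[ 3.48663464e-02 -9.13354085e-02  1.68550780e+00 -1.08141488e-04
  1.55685480e+00 -8.05067448e-02]
[-57.87959295 -83.07813108]
[ 0.6261887 -0.0716098]
d [-4.511e-01  3.124e-01  1.000e-04] r [-0.0029 -0.0007 -0.1137]
```

Request:
apply_moves(
  increments=[
    {"jaw": 0.64,"dx": -0.454,"dy": 0.306,"dz": 0,"rx": 0,"ry": 0,"rz": -0.114},
    {"jaw": 0.64,"dx": -0.454,"dy": 0.306,"dz": 0,"rx": 0,"ry": 0,"rz": -0.114},
    {"jaw": 0.64,"dx": -0.454,"dy": 0.306,"dz": 0,"rx": 0,"ry": 0,"rz": -0.114},
    {"jaw": 0.64,"dx": -0.454,"dy": 0.306,"dz": 0,"rx": 0,"ry": 0,"rz": -0.114},
    {"jaw": 0.64,"dx": -0.454,"dy": 0.306,"dz": 0,"rx": 0,"ry": 0,"rz": -0.114},
    {"jaw": 0.64,"dx": -0.454,"dy": 0.306,"dz": 0,"rx": 0,"ry": 0,"rz": -0.114},
    {"jaw": 0.64,"dx": -0.454,"dy": 0.306,"dz": 0,"rx": 0,"ry": 0,"rz": -0.114},
  ],
)

```text
time: 29.75
position: [0.6244, -0.0715, 0.0914]
ee_rot: [[-0.457, 0.89, -0.008], [0.89, 0.457, 0.0], [0.004, -0.007, -1.0]]
force: [0.4, 1.0, 0.3]
width: 0.0318
gripper_force: 0.0
```

```bash
python3 - <<'E'
from h import *
st(); w=j2w(-56,-86); inc([*w,.048],J[2]+.36)
q=r.snapshot("scene")[0]; np.savez("scene23.npz",p=q)
cv2.imwrite("pics/s23.png",cv2.resize(q[150:220,290:370,::-1],None,fx=7,fy=7,interpolation=cv2.INTER_CUBIC))
E
```

```text
t 29.75 pos [ 0.6244 -0.0715  0.0914] jig [-54.7 -86.2] tilt [-0.008  0.   ] yaw-jig 0.362 F [0.4 1.  0.3] Ft [ 0.7  0.8 -0.3] M [-0.09 -0.07 -0.  ] w 0.0318
d [-0.0043 -0.0011  0.1446] r [-0.0022 -0.0012  0.0006]
```

View pics/s23.png

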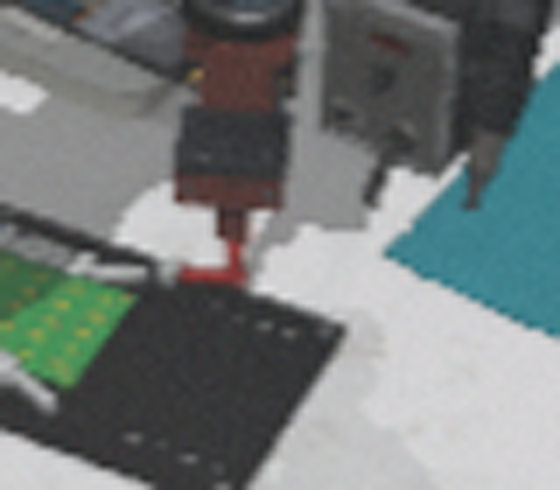

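```bash
python3 - <<'E'
from h import *
s=r.read_state(); R=np.array(s["ee_rot"]); P=np.array(s["position"])
for n,dy in(("near",-.0227),("far",.0227),("mid",0)):
    print(n,w2px("scene",P+R@[0,dy,.022]))
for k in((-56,-86),(-53,-88.5),(-55,-90)): print(k,w2px("scene",[*j2w(*k),.048]),w2px("scene",[*j2w(*k),.019]))
E
```

```text
near (np.float64(322.865915352207), np.float64(184.64596052415598))
far (np.float64(323.711832355548), np.float64(177.62380232715034))
mid (np.float64(323.2923059098642), np.float64(181.1063911127923))
(-56, -86) (np.float64(323.4348566959624), np.float64(184.75243578592702)) (np.float64(323.2730153903511), np.float64(189.41221648094384))
(-53, -88.5) (np.float64(323.066477774179), np.float64(184.1911031939514)) (np.float64(322.9086520417722), np.float64(188.85083299074807))
(-55, -90) (np.float64(323.61879228683244), np.float64(184.1231418872021)) (np.float64(323.45527567624845), np.float64(188.78287447193935))
```

Request:
apply_moves(
  increments=[
    {"jaw": 0.64,"dx": -0.004,"dy": -0.001,"dz": 0.05,"rx": -0.002,"ry": -0.001,"rz": 0},
    {"jaw": 0.64,"dx": -0.004,"dy": -0.001,"dz": 0.09,"rx": -0.002,"ry": -0.001,"rz": 0},
    {"jaw": 0.64,"dx": -0.004,"dy": -0.001,"dz": 0.12,"rx": -0.002,"ry": -0.001,"rz": 0},
    {"jaw": 0.64,"dx": -0.004,"dy": -0.001,"dz": 0.142,"rx": -0.002,"ry": -0.001,"rz": 0},
    {"jaw": 0.78,"dx": -0.004,"dy": -0.001,"dz": 0.142,"rx": -0.002,"ry": -0.001,"rz": 0},
    {"jaw": 0.78,"dx": -0.004,"dy": -0.001,"dz": 0.142,"rx": -0.002,"ry": -0.001,"rz": 0},
    {"jaw": 0.78,"dx": -0.004,"dy": -0.001,"dz": 0.142,"rx": -0.002,"ry": -0.001,"rz": 0},
  ],
)

```text
time: 30.5
position: [0.6254, -0.074, 0.0497]
ee_rot: [[-0.456, 0.89, 0.001], [0.89, 0.456, -0.001], [-0.001, 0.001, -1.0]]
force: [0.1, 0.5, 0.1]
width: 0.0196
gripper_force: 0.0
```

```bash
python3 - <<'E'
from h import *
st(); s=r.read_state(); print(s["gripper_force"])
# rows along the arc, tool axes at start
R=np.array(s["ee_rot"]); a0=np.arctan2(R[1,0],R[0,0])-J[2]
p0=w2j(s["position"])
for th in (1.9,1.75,1.6,1.45,1.3,1.15,1.0,.85,.7,.55,.4,.25,.1,0.):
    t=np.array([-16-42*np.sin(th),-73+42*np.cos(th)]); d=t-p0
    tx=np.array([np.cos(a0),np.sin(a0)]); ty=np.array([np.sin(a0),-np.cos(a0)])
    print(th,np.round([d@tx/300,d@ty/300],3),"rz",round(-((th-np.pi/2)-a0)/np.pi,3))
E
```

```text
t 30.5 pos [ 0.6254 -0.074   0.0497] jig [-57.3 -86.9] tilt [ 0.001 -0.001] yaw-jig 0.361 F [0.1 0.5 0.1] Ft [ 0.4  0.3 -0.1] M [-0.13 -0.02  0.  ] w 0.0196
0.0
1.9 [0.005 0.001] rz 0.01
1.75 [ 0.008 -0.02 ] rz 0.058
1.6 [ 0.013 -0.04 ] rz 0.106
1.45 [ 0.021 -0.06 ] rz 0.153
1.3 [ 0.032 -0.077] rz 0.201
1.15 [ 0.046 -0.093] rz 0.249
1.0 [ 0.062 -0.107] rz 0.297
0.85 [ 0.079 -0.118] rz 0.344
0.7 [ 0.099 -0.127] rz 0.392
0.55 [ 0.119 -0.132] rz 0.44
0.4 [ 0.14  -0.135] rz 0.488
0.25 [ 0.161 -0.134] rz 0.535
0.1 [ 0.181 -0.13 ] rz 0.583
0.0 [ 0.195 -0.126] rz 0.615
```

Request:
apply_moves(
  increments=[
    {"jaw": 0.78,"dx": 0.006,"dy": -0.01,"dz": 0,"rx": 0,"ry": 0,"rz": 0.034},
    {"jaw": 0.78,"dx": 0.008,"dy": -0.02,"dz": 0,"rx": 0,"ry": 0,"rz": 0.058},
    {"jaw": 0.78,"dx": 0.01,"dy": -0.03,"dz": 0,"rx": 0,"ry": 0,"rz": 0.082},
    {"jaw": 0.78,"dx": 0.013,"dy": -0.04,"dz": 0,"rx": 0,"ry": 0,"rz": 0.106},
    {"jaw": 0.78,"dx": 0.017,"dy": -0.05,"dz": 0,"rx": 0,"ry": 0,"rz": 0.13},
    {"jaw": 0.78,"dx": 0.021,"dy": -0.06,"dz": 0,"rx": 0,"ry": 0,"rz": 0.153},
    {"jaw": 0.78,"dx": 0.026,"dy": -0.069,"dz": 0,"rx": 0,"ry": 0,"rz": 0.177},
    {"jaw": 0.78,"dx": 0.032,"dy": -0.077,"dz": 0,"rx": 0,"ry": 0,"rz": 0.201},
    {"jaw": 0.78,"dx": 0.039,"dy": -0.085,"dz": 0,"rx": 0,"ry": 0,"rz": 0.225},
    {"jaw": 0.78,"dx": 0.046,"dy": -0.093,"dz": 0,"rx": 0,"ry": 0,"rz": 0.249},
    {"jaw": 0.78,"dx": 0.054,"dy": -0.1,"dz": 0,"rx": 0,"ry": 0,"rz": 0.273},
    {"jaw": 0.78,"dx": 0.062,"dy": -0.107,"dz": 0,"rx": 0,"ry": 0,"rz": 0.297},
  ],
)

```text
time: 31.7
position: [0.5884, -0.0725, 0.0499]
ee_rot: [[0.447, 0.895, 0.002], [0.895, -0.447, -0.001], [-0.0, 0.002, -1.0]]
force: [0.4, -0.7, -0.1]
width: 0.0189
gripper_force: 0.5
```

```bash
cat > arc.py <<'E'
from h import *
import sys
st(); s=r.read_state(); print(s["gripper_force"])
R=np.array(s["ee_rot"]); a0=np.arctan2(R[1,0],R[0,0])-J[2]; p0=w2j(s["position"])
for th in map(float,sys.argv[1:]):
    t=np.array([-16-42*np.sin(th),-73+42*np.cos(th)]); d=t-p0
    tx=np.array([np.cos(a0),np.sin(a0)]); ty=np.array([np.sin(a0),-np.cos(a0)])
    print(th,np.round([d@tx/300,d@ty/300],3),"rz",round(-((th-np.pi/2)-a0)/np.pi,3))
q=r.snapshot("scene")[0]; np.savez("sceneL.npz",p=q)
RR,G,B=[q[...,i].astype(int) for i in range(3)]
red=(RR>G*2)&(RR>B*2)&(RR>110); red[:165]=0;red[235:]=0;red[:,:295]=0;red[:,350:]=0
v,u=np.nonzero(red); print("red",len(u),list(zip(u.tolist(),v.tolist()))[:40])
E
python3 arc.py .925 .85 .775 .7 .625 .55 .475 .4 .325 .25 .175 .1 0 -.1
```

```text
t 31.7 pos [ 0.5884 -0.0725  0.0499] jig [-51.6 -50.4] tilt [ 0.002 -0.001] yaw-jig -0.5756 F [ 0.4 -0.7 -0.1] Ft [-0.5  0.6  0.1] M [-0.22 -0.07  0.04] w 0.0189
0.5090342648327351
0.925 [ 0.001 -0.011] rz 0.022
0.85 [ 0.002 -0.022] rz 0.046
0.775 [ 0.004 -0.032] rz 0.07
0.7 [ 0.007 -0.042] rz 0.094
0.625 [ 0.01  -0.052] rz 0.118
0.55 [ 0.014 -0.062] rz 0.142
0.475 [ 0.019 -0.071] rz 0.166
0.4 [ 0.025 -0.08 ] rz 0.189
0.325 [ 0.031 -0.088] rz 0.213
0.25 [ 0.038 -0.096] rz 0.237
0.175 [ 0.045 -0.104] rz 0.261
0.1 [ 0.053 -0.111] rz 0.285
0.0 [ 0.064 -0.119] rz 0.317
-0.1 [ 0.077 -0.126] rz 0.349
red 8 [(319, 189), (320, 189), (319, 190), (320, 190), (320, 191), (320, 192), (320, 193), (320, 194)]
```

Contact is light and the knob is moving with the fingers. I'll follow the rest of the arc.

Request:
apply_moves(
  increments=[
    {"jaw": 0.78,"dx": 0.001,"dy": -0.011,"dz": 0,"rx": 0,"ry": 0,"rz": 0.022},
    {"jaw": 0.78,"dx": 0.002,"dy": -0.022,"dz": 0,"rx": 0,"ry": 0,"rz": 0.046},
    {"jaw": 0.78,"dx": 0.004,"dy": -0.032,"dz": 0,"rx": 0,"ry": 0,"rz": 0.07},
    {"jaw": 0.78,"dx": 0.007,"dy": -0.042,"dz": 0,"rx": 0,"ry": 0,"rz": 0.094},
    {"jaw": 0.78,"dx": 0.01,"dy": -0.052,"dz": 0,"rx": 0,"ry": 0,"rz": 0.118},
    {"jaw": 0.78,"dx": 0.014,"dy": -0.062,"dz": 0,"rx": 0,"ry": 0,"rz": 0.142},
    {"jaw": 0.78,"dx": 0.019,"dy": -0.071,"dz": 0,"rx": 0,"ry": 0,"rz": 0.166},
    {"jaw": 0.78,"dx": 0.025,"dy": -0.08,"dz": 0,"rx": 0,"ry": 0,"rz": 0.189},
    {"jaw": 0.78,"dx": 0.031,"dy": -0.088,"dz": 0,"rx": 0,"ry": 0,"rz": 0.213},
    {"jaw": 0.78,"dx": 0.038,"dy": -0.096,"dz": 0,"rx": 0,"ry": 0,"rz": 0.237},
    {"jaw": 0.78,"dx": 0.045,"dy": -0.104,"dz": 0,"rx": 0,"ry": 0,"rz": 0.261},
    {"jaw": 0.78,"dx": 0.053,"dy": -0.111,"dz": 0,"rx": 0,"ry": 0,"rz": 0.285},
  ],
)

```text
time: 32.95
position: [0.5656, -0.0432, 0.0497]
ee_rot: [[0.977, 0.212, 0.001], [0.212, -0.977, -0.001], [0.001, 0.001, -1.0]]
force: [0.2, -0.6, 0.2]
width: 0.019
gripper_force: 0.4
```

```bash
python3 arc.py .05 0 -.05 -.1 -.15
```

```text
t 32.95 pos [ 0.5656 -0.0432  0.0497] jig [-20. -31.] tilt [ 0.001 -0.001] yaw-jig -1.4692 F [ 0.2 -0.6  0.2] Ft [ 0.1  0.7 -0.2] M [-0.15  0.07  0.  ] w 0.019
0.41817711666226387
0.05 [ 0.001 -0.006] rz 0.016
0.0 [ 0.001 -0.013] rz 0.032
-0.05 [ 0.002 -0.02 ] rz 0.048
-0.1 [ 0.003 -0.027] rz 0.064
-0.15 [ 0.005 -0.034] rz 0.08
red 7 [(311, 189), (311, 190), (311, 191), (311, 192), (311, 193), (311, 194), (311, 195)]
```

Request:
apply_moves(
  increments=[
    {"jaw": 0.78,"dx": 0.001,"dy": -0.006,"dz": 0,"rx": 0,"ry": 0,"rz": 0.016},
    {"jaw": 0.78,"dx": 0.001,"dy": -0.012,"dz": 0,"rx": 0,"ry": 0,"rz": 0.032},
    {"jaw": 0.78,"dx": 0.002,"dy": -0.017,"dz": 0,"rx": 0,"ry": 0,"rz": 0.032},
    {"jaw": 0.78,"dx": 0.002,"dy": -0.021,"dz": 0,"rx": 0,"ry": 0,"rz": 0.032},
    {"jaw": 0.78,"dx": 0.002,"dy": -0.023,"dz": 0,"rx": 0,"ry": 0,"rz": 0.032},
  ],
)

```text
time: 33.5
position: [0.5644, -0.0361, 0.0492]
ee_rot: [[0.993, 0.117, 0.0], [0.117, -0.993, -0.0], [0.0, 0.0, -1.0]]
force: [-0.6, -0.9, 1.1]
width: 0.0193
gripper_force: 0.4
```

```bash
python3 arc.py
```

```text
t 33.5 pos [ 0.5644 -0.0361  0.0492] jig [-12.8 -30.6] tilt [ 0. -0.] yaw-jig -1.5662 F [-0.6 -0.9  1.1] Ft [-0.7  0.9 -1.1] M [-0.13  0.07  0.03] w 0.0193
0.37232729606330395
red 6 [(309, 190), (309, 191), (309, 192), (309, 193), (309, 194), (310, 194)]
```

Request:
apply_moves(
  increments=[
    {"jaw": 0.78,"dx": 0,"dy": -0.003,"dz": 0,"rx": 0,"ry": 0,"rz": 0},
    {"jaw": 0.78,"dx": 0,"dy": -0.006,"dz": 0,"rx": 0,"ry": 0,"rz": 0},
    {"jaw": 0.78,"dx": 0,"dy": -0.008,"dz": 0,"rx": 0,"ry": 0,"rz": 0},
    {"jaw": 0.78,"dx": 0,"dy": -0.01,"dz": 0,"rx": 0,"ry": 0,"rz": 0},
  ],
)

```text
time: 33.95
position: [0.5643, -0.0355, 0.0492]
ee_rot: [[0.993, 0.114, 0.001], [0.114, -0.993, -0.005], [0.0, 0.005, -1.0]]
force: [1.1, -10.5, -0.3]
width: 0.0196
gripper_force: 5.2
```

```bash
python3 arc.py
```

```text
t 33.95 pos [ 0.5643 -0.0355  0.0492] jig [-12.1 -30.6] tilt [ 0.001 -0.005] yaw-jig -1.5686 F [  1.1 -10.5  -0.3] Ft [-0.1 10.6  0.4] M [-1.7   0.09 -0.03] w 0.0196
5.188301056623459
red 7 [(309, 190), (309, 191), (309, 192), (309, 193), (309, 194), (310, 194), (309, 195)]
```

Request:
apply_moves(
  increments=[
    {"jaw": 0.78,"dx": 0,"dy": 0.008,"dz": 0,"rx": 0,"ry": 0,"rz": 0},
    {"jaw": 0.78,"dx": 0,"dy": 0.016,"dz": 0,"rx": 0,"ry": 0,"rz": 0},
    {"jaw": 0.74,"dx": 0,"dy": 0.017,"dz": 0,"rx": 0,"ry": 0,"rz": 0},
    {"jaw": 0.74,"dx": 0,"dy": 0.017,"dz": 0,"rx": 0,"ry": 0,"rz": 0},
    {"jaw": 0.74,"dx": 0,"dy": 0.017,"dz": -0.06,"rx": 0,"ry": 0,"rz": 0},
    {"jaw": 0.74,"dx": 0,"dy": 0.017,"dz": -0.15,"rx": 0,"ry": 0,"rz": 0},
    {"jaw": 0.74,"dx": 0,"dy": 0.3,"dz": -0.5,"rx": 0,"ry": 0,"rz": 0},
    {"jaw": 0.74,"dx": 0,"dy": 0.6,"dz": -0.6,"rx": 0,"ry": 0,"rz": 0},
    {"jaw": 0.74,"dx": -0.2,"dy": 0.8,"dz": -0.6,"rx": 0,"ry": 0,"rz": 0},
    {"jaw": 0.74,"dx": -0.2,"dy": 0.8,"dz": -0.6,"rx": 0,"ry": 0,"rz": 0},
    {"jaw": 0.74,"dx": -0.2,"dy": 0.8,"dz": -0.6,"rx": 0,"ry": 0,"rz": 0},
    {"jaw": 0.74,"dx": -0.2,"dy": 0.8,"dz": -0.6,"rx": 0,"ry": 0,"rz": 0},
    {"jaw": 0.74,"dx": -0.2,"dy": 0.8,"dz": -0.6,"rx": 0,"ry": 0,"rz": 0},
  ],
)

```text
time: 35.3
position: [0.5312, -0.2824, 0.2313]
ee_rot: [[0.994, 0.11, 0.002], [0.11, -0.994, -0.003], [0.002, 0.003, -1.0]]
force: [-0.0, 0.4, -1.1]
width: 0.0229
gripper_force: 0.0
```

```bash
python3 - <<'E'
from h import *
st()
p=r.snapshot("top")[0]; q=r.snapshot("scene")[0]
a=cv2.resize(p[165:240,255:355,::-1],(400,300),interpolation=cv2.INTER_CUBIC); b=cv2.resize(q[165:240,260:360,::-1],(400,300),interpolation=cv2.INTER_CUBIC)
cv2.imwrite("pics/end.png",np.hstack([a,b]))
E
```

```text
t 35.3 pos [ 0.5312 -0.2824  0.2313] jig [-253.8   30.1] tilt [ 0.002 -0.003] yaw-jig -1.5728 F [-0.   0.4 -1.1] Ft [-0.  -0.4  1.1] M [ 0.04  0.01 -0.04] w 0.0229
```

View pics/end.png

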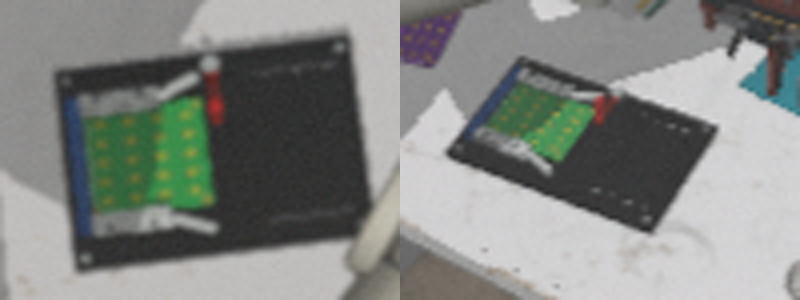

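The top view shows the board hard up against the blue stop under both lips. The red latch lies along jig +y, just behind the board's rear edge, and the arm is clear.

```bash
python3 -c "
from cell import r
print(r.job_done())"
```

```text
the job is handed in; nothing more can be done
None
```

I handed the job in at about 35 s: the green board is home against the blue stop (about 4 N estimated on contact) and the red latch is closed behind it, though on the first try the board turned crooked and caught a lead-in wing, so I backed it off by its face and realigned it.

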